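# Pour out the walnut tub and count three for the cake

### The arm

A 6-joint arm with a two-finger parallel gripper is mounted at the origin on the work surface. World frame = base frame: x ahead of the robot, y to its left, z up, the work surface at z = 0. Lengths are in mm, angles in rad, forces in N, time in s.
With the tool pointing down it reaches from about 325 to 850 mm from the base axis. Payload 15.5 kg.
Tool frame: the origin (TCP) lies midway between the tips of the shut fingers; the grasp point (between the pads) lies 19 mm behind it; z points along the fingers, y is the line along which they close (so a half turn about z gives the same grasp; the last joint's range is limited). The gripper opens to 91 mm and grips with 3 to 60 N. Pads are 32 mm wide; open, the fingers measure 118 mm over their backs; the gripper's body (76 mm by 178 mm) begins 60 mm behind the grasp point.
Start: joints at [1.107, 0.494, 1.345, -0, 1.302, -0.096], TCP at [224.723, 583.203, 213.915] pointing down, gripper open.
Joint ranges: [-2.91, 2.91], [-0.82, 2.16], [0.22, 2.67], [-1.22, 4.37], [0.12, 2.79], [-3.08, 3.08]. Speed limits (rad/s): [1.89, 1.89, 2.57, 3.01, 3.01, 3.01].

### API

Orientations are given as a unit quaternion [x, y, z, w].
In Python, from cell import read_state, snapshot, camera_info, sign_off gives the robot as it stands. The module is installed in compiled form; this text tells all that it offers.
- The arm moves only by the tool send_rows, never from a script. Its argument "moves" is a list of rows, each a list of 3 entries, a list of its own where there are three numbers: the opening, from -1 (shut) to 1 (fully open), then the shift along the tool's x, y, z normalised to -1 to 1, where 1 is 25 mm, then the turn about the tool's z normalised to -1 to 1, where 1 is 0.12 rad. In form: [[claw, [tx, ty, tz], turn], ...]. A call has 1 to 20 rows; each row shifts and turns the commanded pose from where the row before left it, along the tool's axes as they then stand; what a row does not reach is not made up. A row lasts 1/10 s, in which the tool goes at most 50 mm and 8.59 degrees, less where a joint would pass 70% of its speed; a pose out of reach is approached as far as the arm can. A call with a number of a shift or a turn outside -1 to 1 is refused whole. A call with a gripper value outside its range is refused whole. The fingers move at their own pace and stop on an object; the grip force is fixed at half the most. Time passes only in rows, so rows that do not move let the fingers close. It gives the time, the measured TCP pose, the force, the opening and the grip force at its end, in the units of the state.
- read_state(): the state, without advancing time (a new reading comes with each control period).
- snapshot(name): name is "scene" or "top"; returns (picture, depth): 400x640x3 uint8, red, green, blue; 400x640 float32, mm along the optical axis (not along the pixel's ray), 0 where there is no reading.
- camera_info(name): a dict with "camera_matrix" (3x3 intrinsics, pixels), "eye" and "orientation" of the camera in the world. Camera axes: x right, y down, z forward; pixel columns grow to the right and rows downward; lengths in mm; the calibration is good to about 2 mm. A picture is of the moment at which its call begins. camera_info takes no time and is no camera call.
- sign_off(): hands the job in; it is judged then, once.
The state is a dict: "time_s": time; "q": joint angles; "qd": joint speeds; "joint_torque": joint torques, N m; "ee_pos": TCP position; "orientation": TCP orientation; "contact_force": force on the tool from outside, world axes, zero at the start; "torque": the same for the moment, N m; "width": opening from 0.0 (shut) to 1.0 (fully open); "gripper_force": force on a finger pad.
Only numpy, scipy, OpenCV 4.12 (cv2) and the standard library are available. Lean on these libraries where they do the work, as an engineer would, in place of code of your own. Each camera call takes 0.05 s, during which the arm holds its last target. There are 200 camera calls.

### The job

Give the two turn buttons on the walnut tub a quarter turn so that they are clear of the cover, then lift the cover out and lay it knob up on the middle of the cork mat. The tub is too heavy to lift: rock it forward by its lug, on its front base edge, until all the walnuts have rolled into the baking tin (put back into the tin any that land elsewhere), and set it back upright on its stand. Only then move walnuts from the tin to the bowl until exactly three are left in the tin, leaving the other kitchen things alone.

Things in the scene. Friction and masses are not known exactly. Their poses are not given: they have to be found in the camera images.
- tub: Heavy white stoneware tub, about 2.2 kg, open at the front part of its top. Origin: centre of its underside; x to its back, y to its left, z up; it pours over its front (-x). Base 120 (x) by 124 (y) mm. The front wall leans out 47 degrees to the lip, middle at (-140, 0, 95) mm. Inner floor 20 mm up; frame and rear deck 103 mm up, 136 mm wide, 176 mm over the bosses of the turn buttons
- tub_edge (a point): Middle of the tub's front base edge, on which it rocks, held by friction only: the line along the tub's y at (-60, 0, 0) mm in its frame. Tipped forward 51 degrees, walnuts start to roll over the lip; at 56 degrees all roll out in a second or two. It balances at about 62 degrees; below that it falls back by itself if let go
- tub_lug (a point): Centre of the tub's lug handle: a level round bar along the tub's y, 44 mm long, 22 mm thick, with flat free ends, on a 14 mm stem from the middle of the back wall; at (92, 0, 88) mm in the tub's frame, 32 mm behind the wall. Pinched end to end from above it turns between the pads as the tub rocks, so the tool may stay upright
- button_l (a joint): Left turn button: bar 50 long, 12 wide, 18 mm high, pivoted at its middle on an upright axis at (-30, 75) mm in the tub's frame, from 105 to 123 mm above the tub's underside; friction 0.03 N m. 0: across (along the tub's y), one end 10 mm over the cover; positive is anticlockwise from above; goes to 1.75 rad either way; clear of the cover beyond 1.22
- button_r (a joint): Right turn button, the same as the left one, with its pivot at (-30, -75) mm in the tub's frame
- cover: Flat wooden cover 143 (x) by 119 (y) by 8 mm, 0.12 kg, lying in the frame on the tub with 2 mm of play, flush with it. Origin: centre of its underside. A round knob, 24 mm across, stands in the middle of its upper side, its top 40 mm above the cover's underside
- stand_top (a point): Centre of the top (200 mm along the tub's width by 170 mm deep) of the fixed wooden stand under the tub, 80 mm above the counter; axes about those of the tub; the tub's base edge lies about 12 mm behind the stand's front edge
- mat: Thin cork mat fixed on the counter, 140 (x) by 170 (y) by 4 mm; origin: centre of its underside
- tin: Round loose aluminium baking tin in front of the stand, where the tipped tub's lip hangs over it; 240 mm across outside, 45 mm high, wall 3 mm, with a grey liner, its top 7 mm above the counter, that carries a square grid of ribs 6 mm high, 4 mm wide, 58 mm apart, one cell for a walnut; origin: centre of its underside
- bowl_rim (a point): Centre of the mouth of the loose blue ceramic bowl, 140 mm across the rim; 65 mm above its foot, which stands on the counter
- nut1: A walnut in its shell, a ball of 32 mm across, 16 g; origin: its centre. In the tub at the start. 5 to 7 walnuts are present; None if absent
- nut2: A walnut in its shell, a ball of 32 mm across, 16 g; origin: its centre. In the tub at the start. 5 to 7 walnuts are present; None if absent
- nut3: A walnut in its shell, a ball of 32 mm across, 16 g; origin: its centre. In the tub at the start. 5 to 7 walnuts are present; None if absent
- nut4: A walnut in its shell, a ball of 32 mm across, 16 g; origin: its centre. In the tub at the start. 5 to 7 walnuts are present; None if absent
- nut5: A walnut in its shell, a ball of 32 mm across, 16 g; origin: its centre. In the tub at the start. 5 to 7 walnuts are present; None if absent
- nut6: A walnut in its shell, a ball of 32 mm across, 16 g; origin: its centre. In the tub at the start. 5 to 7 walnuts are present; None if absent
- nut7: A walnut in its shell, a ball of 32 mm across, 16 g; origin: its centre. In the tub at the start. 5 to 7 walnuts are present; None if absent
- jar_a: Glass jar, 86 mm across, 130 high; stands by, not to be disturbed
- jar_b: Low glass jar, 86 mm across, 90 high; stands by, not to be disturbed
- spice: Small spice jar, 49 mm across, 60 high; stands by, not to be disturbed
- can: Food can, 68 mm across, 75 high; stands by, not to be disturbed
- spoon: Spoon with a wooden handle, 200 mm long; stands by, not to be disturbed
- mill: Wooden pepper mill, 52 mm across, 145 high; stands by, not to be disturbed
- tea: Low jar, 61 mm across, 70 high; stands by, not to be disturbed

How it is judged:
By the outcome, as a careful person would: the job done as asked, in the order asked, and still so for the second after the job is handed in, with the robot touching nothing.
Of nut1, nut2, nut3, nut4, nut5, nut6, nut7 only 5 to 7 are there at a start; the rules pass over those that are not, and their reading is None.
At some moment in a run one of bowl may be knocked a few centimetres aside while the robot is not near it.
Once in a run the grip may slacken for a moment while it holds something.
It also fails if it takes over 200 s, if anything falls off the work surface, if the arm or the gripper's body presses on something with over 40 N, if the wrist force passes 120 N, or if a joint passes its speed limit or range.

## Working session

There is one attempt and no reset: what is moved stays moved. The work goes in short steps, Python scripts to look and compute and a tool call to move; the robot and the scene stay as the last step left them, time stands still between calls to the robot, and variables do not carry over. Pictures are saved under pics/ and viewed, at most 14 in all, crops included, and the job is handed in when it is done.

Besides the shell and the picture viewer there is one more tool, called after "Emit:" by a JSON object that holds its "api" and its "payload", one argument or row to a line. send_rows: Moves the arm, as the interface text tells. Scaled input: -1 to 1 covers 25 mm each way for a shift and 0.12 rad each way for a turn. Its arguments: {"type":"object","properties":{"moves":{"type":"array","items":{"type":"array"}}},"required":["moves"]}

```bash
ls; mkdir -p pics
cat > h.py <<'E'
import numpy as np, cv2
from scipy.spatial.transform import Rotation as R
from cell import read_state, snapshot, camera_info, sign_off
def cam(n):
    c=camera_info(n); return np.array(c["camera_matrix"]),np.array(c["eye"]),R.from_quat(c["orientation"]).as_matrix()
def pts(n,d):
    K,e,M=cam(n); v,u=np.mgrid[:400,:640]
    p=np.stack([(u-K[0,2])/K[0,0]*d,(v-K[1,2])/K[1,1]*d,d],-1)
    return p@M.T+e
def save(n,tag):
    im,d=snapshot(n); np.savez(f"{tag}.npz",im=im,d=d); cv2.imwrite(f"pics/{tag}.png",im[:,:,::-1]); return im,d
E
python3 - <<'E'
from h import *
for n in("top","scene"):
    print(n,camera_info(n)); save(n,n+"0")
print(read_state())
E
```

```text
pics
top {'camera_matrix': array([[454.26902173,   0.        , 311.32401665],
       [  0.        , 454.26902173, 201.02681084],
       [  0.        ,   0.        ,   1.        ]]), 'eye': array([ 343.47327882,   71.40049723, 1212.35997559]), 'orientation': array([ 0.70873518, -0.69939971,  0.06368666, -0.06692163])}
scene {'camera_matrix': array([[393.17533182,   0.        , 321.01413207],
       [  0.        , 393.17533182, 200.27582262],
       [  0.        ,   0.        ,   1.        ]]), 'eye': array([1171.01300452, -637.93920949,  782.91270406]), 'orientation': array([ 0.82922221,  0.31300607, -0.15596626, -0.4359957 ])}
{'time_s': 0.1, 'q': array([ 1.10749606e+00,  4.94100963e-01,  1.34605139e+00,  2.81770458e-05,
        1.30249292e+00, -9.55152717e-02]), 'qd': array([ 7.17641816e-05, -2.31695515e-03, -9.64091551e-04, -1.18550168e-03,
       -1.06635933e-03,  1.00448729e-03]), 'joint_torque': array([ 2.40315843e-03, -8.80233622e+01, -3.82545376e+01,  7.08986633e-02,
        4.80856025e-02,  4.63208130e-05]), 'ee_pos': array([224.56766622, 582.90936006, 213.41640013]), 'orientation': array([ 1.82861469e-01,  9.83138549e-01, -5.02155991e-04, -1.58205691e-04]), 'contact_force': array([ 0.09578938, -0.1109163 , -0.52191074]), 'torque': array([-0.10073196, -0.00119194,  0.00050751]), 'gripper_force': 0.0, 'width': 1.0032188788021088}
```

View pics/top0.png

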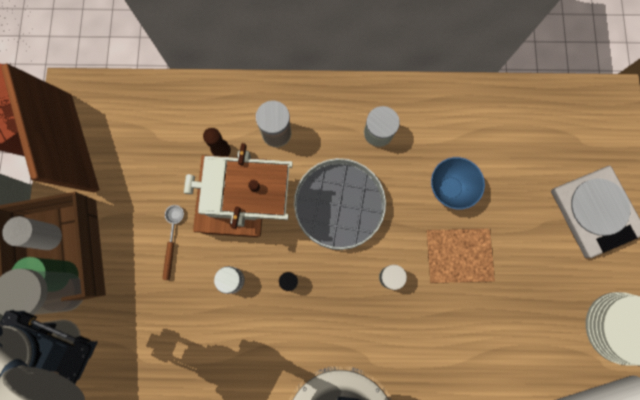

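View pics/scene0.png

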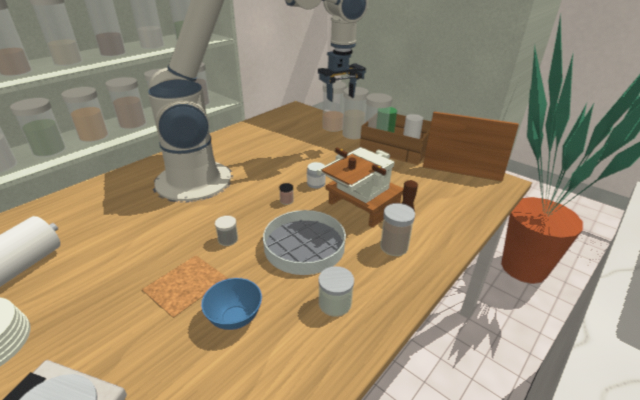

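Top view: tub around (240,190) with its lug at (190,184), buttons at (243,155) and (236,216), knob (254,185), tin (340,204), bowl (458,184) and mat (461,255). The scene view agrees. I'll measure from an enlarged crop.

Run:
```python
from h import *
a=np.load("top0.npz"); im,d=a["im"],a["d"]; P=pts("top",d)
cv2.imwrite("pics/c1.png",cv2.resize(im[120:250,170:310],None,fx=5,fy=4.6,interpolation=cv2.INTER_CUBIC)[:,:,::-1]) 
for n,(u,v) in dict(knob=(254,185),cov=(270,200),deck=(212,185),lug=(188,184),bl=(236,216),br=(243,155),stand=(230,232),tin=(340,204),mat=(461,255),bowl=(458,184),mill=(210,133)).items(): print(n,P[v,u].round(0))
h=P[...,2]
def fit(m,n):
    q=P[m][:,:2].astype(np.float32); r=cv2.minAreaRect(q); print(n,m.sum(),r,np.median(P[m],0).round(1))
hsv=cv2.cvtColor(im,cv2.COLOR_RGB2HSV)
uu=np.mgrid[:400,:640][1]; vv=np.mgrid[:400,:640][0]
box=lambda a,b,c,e:(uu>a)&(uu<b)&(vv>c)&(vv<e)
B=box(180,300,120,245)
fit(B&(h>172)&(h<193)&(hsv[...,1]<70),"frame")
fit(B&(h>172)&(h<196)&(hsv[...,1]>110)&box(224,288,164,214),"cover")
fit(B&(h>205)&box(245,265,175,195),"knob")
fit(B&(h>196)&box(225,250,200,235),"bl"); fit(B&(h>196)&box(230,256,140,170),"br")
fit(box(180,196,170,200)&(h>150),"lug")
fit(box(425,497,225,285)&(hsv[...,0]<18)&(h>1.5)&(h<9),"mat")
q=P[box(425,497,140,220)&(h>55)&(h<80)][:,:2].astype(np.float32); print("bowl",cv2.minEnclosingCircle(q), P[box(425,497,140,220)][:,2].max())
q=P[box(290,390,150,255)&(h>38)&(h<52)][:,:2].astype(np.float32); print("tin",cv2.minEnclosingCircle(q))
for n,b in dict(jar_a=(250,295,95,140),jar_b=(360,402,100,145),tea=(378,410,262,292),spice=(276,300,270,293),can=(212,243,265,295),mill=(200,230,125,152)).items():
    m=box(*b)&(h>25); z=np.percentile(h[m],95); fit(m&(h>z-6),n)
```

```text
knob [565. 207. 216.]
cov [537. 173. 182.]
deck [572. 310. 177.]
lug [574. 366. 178.]
bl [496. 246. 203.]
br [640. 237. 197.]
stand [474. 281.  78.]
tin [561.   1.  10.]
mat [ 429. -319.    6.]
bowl [ 622. -321.    2.]
mill [712. 330. 141.]
frame 2026 ((567.093994140625, 252.20571899414062), (246.3364715576172, 177.39064025878906), 86.9760513305664) [567.  301.  181.1]
cover 2740 ((563.8231201171875, 208.19700622558594), (115.38855743408203, 142.65554809570312), 0.6900860667228699) [564.  205.2 181.8]
knob 91 ((456.9020690917969, 147.50079345703125), (272.2796630859375, 22.207847595214844), 29.195110321044922) [565.3 208.8 213.7]
bl 120 ((417.22052001953125, 173.9115753173828), (249.0342254638672, 42.0789794921875), 44.677886962890625) [491.6 247.9 201.6]
br 114 ((498.86846923828125, 168.06182861328125), (364.49884033203125, 33.239967346191406), 26.672481536865234) [641.1 239.9 201.1]
lug 195 ((457.098388671875, 233.43569946289062), (393.2643737792969, 44.80415725708008), 48.460819244384766) [571.9 363.1 174.8]
mat 2660 ((430.4128723144531, -320.27044677734375), (153.1510467529297, 1
[... 300 characters left out ...]
), 19.964141845703125) [760.1 178.6 129.2]
jar_b 723 ((582.9686279296875, -8.427230834960938), (83.68541717529297, 497.91448974609375), 62.0252799987793) [ 765.  -105.4   89.3]
tea 407 ((345.28839111328125, -47.28192138671875), (59.05162811279297, 229.93067932128906), 15.279833793640137) [ 368.1 -129.6   69.3]
spice 254 ((357.5857849121094, 116.7061767578125), (46.91777038574219, 82.49724578857422), 12.326133728027344) [354.7 133.9  59.3]
can 443 ((356.322509765625, 193.91664123535156), (58.52324676513672, 244.75692749023438), 0.5854610800743103) [355.1 284.6  74.2]
mill 92 ((536.9952392578125, 197.3335723876953), (460.6170959472656, 32.7337646484375), 37.118675231933594) [706.  328.3 138.3]
```

View pics/c1.png

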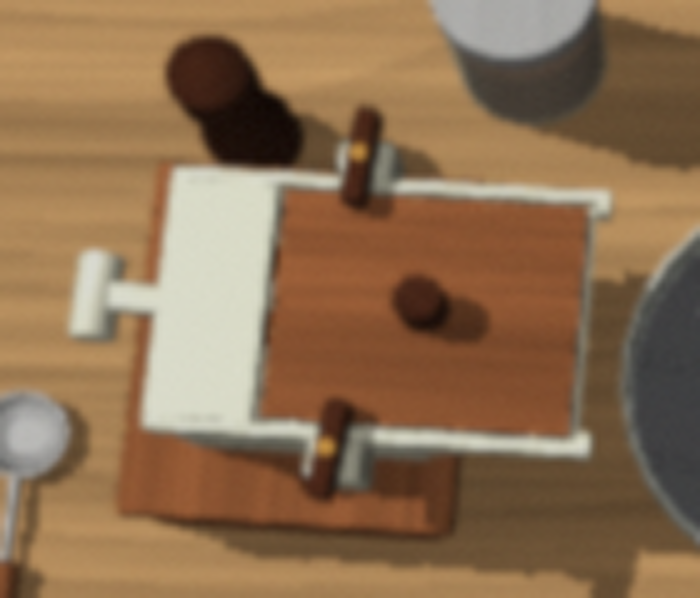

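The crop shows the buttons about across the cover (axes near (360,150) and (327,447)), the knob at (420,302), the lug bar at (95,295) and the mill just behind the right rear corner. The fits included pixels with no depth, so I'll redo them and check heights in the second view.

Run:
```python
from h import *
vv,uu=np.mgrid[:400,:640]
box=lambda a,b,c,e:(uu>a)&(uu<b)&(vv>c)&(vv<e)
D={n:np.load(n+"0.npz") for n in("top","scene")}
Q={n:(pts(n,D[n]["d"]),D[n]["d"]>0) for n in D}
def reg(n,x0,x1,y0,y1,z0,z1,lab):
    P,m=Q[n]; m=m&(P[...,0]>x0)&(P[...,0]<x1)&(P[...,1]>y0)&(P[...,1]<y1)&(P[...,2]>z0)&(P[...,2]<z1)
    p=P[m]
    if len(p)<5: print(lab,n,len(p)); return
    r=cv2.minAreaRect(p[:,:2].astype(np.float32)); c=cv2.minEnclosingCircle(p[:,:2].astype(np.float32))
    s=lambda t:tuple(np.round(t,1))
    l=np.linalg.svd(p[:,:2]-p[:,:2].mean(0),full_matrices=0)[2][0]
    print(lab,n,len(p),"rect",s(r[0]),s(r[1]),round(r[2],1),"circ",s(c[0]),round(c[1],1),"med",p.mean(0).round(1),"zmax",round(np.percentile(p[:,2],95),1),"ax",round(np.degrees(np.arctan2(l[1],l[0])),1))
for n in Q:
    reg(n,540,590,185,235,205,222,"knob")
    reg(n,460,525,210,285,192,208,"bl"); reg(n,605,675,205,275,192,208,"br")
    reg(n,535,610,345,390,160,190,"lug")
    reg(n,480,650,130,340,178,188,"frame+cover")
    reg(n,340,520,-430,-220,2.5,9,"mat")
    reg(n,520,720,-420,-220,58,72,"bowl"); reg(n,430,690,-130,140,40,52,"tin")
    reg(n,650,760,270,370,100,160,"mill"); reg(n,690,840,110,240,110,140,"jar_a")
    reg(n,690,840,-180,-20,80,99,"jar_b"); reg(n,420,700,190,400,74,84,"stand")
```

```text
knob top 90 rect (np.float64(566.1), np.float64(208.4)) (np.float64(22.4), np.float64(22.1)) 27.6 circ (np.float64(566.0), np.float64(209.2)) 11.8 med [565.3 208.4 213.2] zmax 216.8 ax -158.8
bl top 126 rect (np.float64(492.9), np.float64(248.4)) (np.float64(12.1), np.float64(49.0)) 80.9 circ (np.float64(492.8), np.float64(248.4)) 24.6 med [492.6 247.9 201.1] zmax 205.4 ax 170.3
br top 119 rect (np.float64(641.7), np.float64(240.1)) (np.float64(12.5), np.float64(48.3)) 83.1 circ (np.float64(641.5), np.float64(238.6)) 24.3 med [641.1 239.6 200.6] zmax 204.6 ax 172.9
lug top 207 rect (np.float64(574.0), np.float64(360.5)) (np.float64(30.8), np.float64(43.3)) 85.9 circ (np.float64(574.6), np.float64(366.1)) 23.2 med [573.1 362.5 174.2] zmax 178.9 ax 175.3
frame+cover top 4461 rect (np.float64(564.8), np.float64(234.0)) (np.float64(205.0), np.float64(168.6)) 89.1 circ (np.float64(566.1), np.float64(230.9)) 121.8 med [566.1 235.6 181.8] zmax 184.9 ax -93.2
mat top 2168 rect (np.float64(430.0), np.float64(-325.4)) (np.float64(209.0), np.float64(179.6)) 90.0 circ (np.float64(425.8), np.floa
[... 2871 characters left out ...]
float64(34.0)) 26.2 circ (np.float64(715.0), np.float64(328.1)) 22.3 med [718.5 320.2 123.7] zmax 140.3 ax 25.8
jar_a scene 593 rect (np.float64(765.1), np.float64(178.7)) (np.float64(83.5), np.float64(86.4)) 57.9 circ (np.float64(766.1), np.float64(179.5)) 44.5 med [769.6 171.3 128. ] zmax 132.5 ax -64.0
jar_b scene 819 rect (np.float64(770.2), np.float64(-104.7)) (np.float64(83.7), np.float64(84.5)) 1.5 circ (np.float64(769.5), np.float64(-103.9)) 43.7 med [ 772.9 -107.9   90.1] zmax 92.7 ax -54.8
stand scene 697 rect (np.float64(573.4), np.float64(285.1)) (np.float64(171.8), np.float64(202.7)) 87.3 circ (np.float64(574.6), np.float64(283.1)) 127.0 med [615.5 253.9  80.1] zmax 83.0 ax 36.2
```

```bash
cat >> h.py <<'E'
def go(x=None,y=None,z=None,yaw=None,pos=None,ori=None):
    """local shift (units of 25 mm) to target from commanded/measured pose; yaw = heading of tool y, deg"""
    s=read_state(); p=np.array(s["ee_pos"] if pos is None else pos); M=R.from_quat(s["orientation"]).as_matrix()
    t=np.array([p[i] if v is None else v for i,v in enumerate((x,y,z))])
    u=M.T@(t-p)/25; h=np.degrees(np.arctan2(M[1,1],M[0,1]))
    out="" if yaw is None else f" turn {((h-yaw+90)%180-90)/np.degrees(.12):.2f}"
    print("t",round(s["time_s"],1),"at",p.round(1),"yaw",h.round(1),"units",u.round(2),"min rows",int(np.ceil(np.abs(u).max())),out)
E
python3 - <<'E'
from h import *
go(496,248,240,82)
E
```

```text
t 0.1 at [224.6 582.9 213.4] yaw 68.9 units [-14.95  -8.6   -1.06] min rows 15  turn -1.90
```

Emit:
{"api": "send_rows", "payload": {
  "moves": [
    [0,[0,0,-1],0],
    [-0.1,[-0.88,-0.506,0],0],
    [-0.1,[-0.88,-0.506,0],0],
    [-0.1,[-0.88,-0.506,0],0],
    [-0.1,[-0.88,-0.506,0],0],
    [-0.1,[-0.88,-0.506,0],0],
    [-0.1,[-0.88,-0.506,0],0],
    [-0.1,[-0.88,-0.506,0],0],
    [-0.1,[-0.88,-0.506,0],0],
    [-0.1,[-0.88,-0.506,0],0],
    [-0.1,[-0.88,-0.506,0],0],
    [-0.1,[-0.88,-0.506,0],0],
    [-0.1,[-0.88,-0.506,0],0],
    [-0.1,[-0.88,-0.506,0],0],
    [-0.1,[-0.88,-0.506,0],0],
    [-0.1,[-0.88,-0.506,0],0],
    [-0.1,[-0.88,-0.506,0],0],
    [-0.1,[-0.88,-0.506,0],0],
    [-0.1,[0,0,0],-0.95],
    [-0.1,[0,0,0],-0.95]
  ]
}}

```text
time_s: 2.1
ee_pos: [496.7, 247.3, 238.6]
orientation: [0.068, 0.998, -0.0, -0.0]
contact_force: [0.2, -0.0, 0.3]
width: 0.447
gripper_force: 0.0
```

Run:
```python
from h import *
s=read_state(); print(s["width"],s["q"].round(2)); go(496,248,188,82)
a,_=save("top","t1"); b,_=save("scene","s1")
K,e,M=cam("top")
for n in("top","scene"):
    K,e,M=cam(n); P=np.array([s["ee_pos"],s["ee_pos"]+[0,0,60],[496,248,203]]); c=(P-e)@M; print(n,(c[:,:2]/c[:,2:]*K[0,0]+K[:2,2]).round(1))
cv2.imwrite("pics/c2.png",np.hstack([cv2.resize(a[140:270,170:300],(400,400),interpolation=2),cv2.resize(b[110:230,310:430],(400,400),interpolation=2)])[:,:,::-1])
```

```text
0.4469400551451836 [ 0.35  0.37  1.49  0.    1.29 -1.08]
t 2.1 at [496.7 247.3 238.6] yaw 82.2 units [0.03 0.03 2.02] min rows 3  turn 0.02
top [[232.8 213.1]
 [227.7 208.5]
 [235.2 215.9]]
scene [[341.2 140.2]
 [342.  122.2]
 [340.7 150.3]]
```

View pics/c2.png

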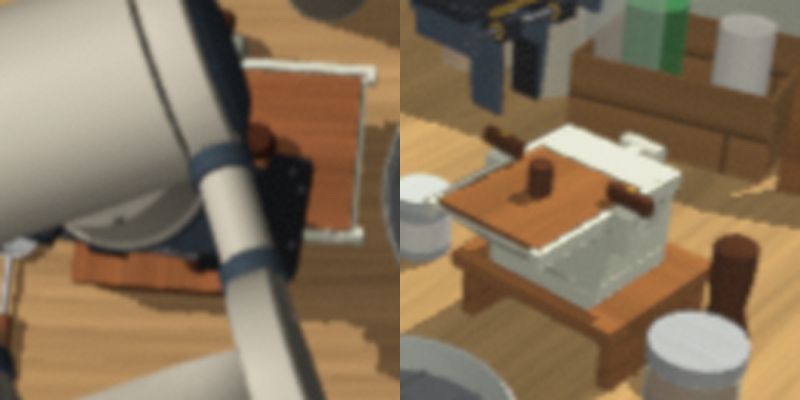

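Run:
```python
from h import *
d=np.load("s1.npz")["d"]; P=pts("scene",d)
m=(d>0)&(abs(P[...,0]-497)<60)&(abs(P[...,1]-247)<70)&(P[...,2]>228)&(P[...,2]<300)
p=P[m]; q=p-[496.7,247.3,238.6]
for z0 in range(-10,60,10):
    k=q[(q[:,2]>z0)&(q[:,2]<=z0+10)]
    for s in(-1,1):
        j=k[k[:,1]*s>0]
        if len(j): print(z0,s,len(j),j.min(0).round(1),j.max(0).round(1))
```

```text
-10 1 1 [-6.2 27.1 -0.6] [-6.2 27.1 -0.6]
0 -1 21 [-16.7 -30.4   1.4] [ 19.1 -25.    9.7]
0 1 24 [-9.4 17.9  0.7] [25.3 25.3  9.6]
10 -1 26 [-14.9 -32.5  10.5] [ 18.6 -26.2  19.9]
10 1 26 [-8.2 17.8 10.4] [23.2 28.5 19.5]
20 -1 27 [-14.3 -33.5  20.9] [ 17.  -20.9  29.9]
20 1 32 [-11.4  17.1  20.2] [26.  27.2 30. ]
30 -1 31 [-18.  -35.7  30.5] [ 16.7 -21.6  39.6]
30 1 29 [-10.8  18.1  30.4] [24.1 26.5 40. ]
40 -1 31 [-20.4 -35.   40.4] [ 17.2 -23.4  49.5]
40 1 33 [-12.1  16.2  40.1] [25.6 32.6 50. ]
50 -1 27 [ -8.9 -37.4  51.4] [ 17.2 -23.8  59.9]
50 1 31 [-9.6 18.1 50.2] [23.9 28.7 59.9]
```

The fingers in the scene view show that it reads about 5 mm too far in x, and the top view is consistent. I'll use top-view values: left button (493, 248.4).

Emit:
{"api": "send_rows", "payload": {
  "moves": [
    [-0.1,[0.15,0,0.5],0],
    [-0.1,[0,0,0.75],0],
    [-0.1,[0,0,0.75],0],
    [-0.1,[0,0,0],0],
    [-1,[0,0,0],0],
    [-1,[0,0,0],0],
    [-1,[0,0,0],0],
    [-1,[0,0,0],0],
    [-1,[0,0,0],0]
  ]
}}

```text
time_s: 3.1
ee_pos: [493.1, 249.1, 189.6]
orientation: [0.07, 0.998, 0.001, 0.001]
contact_force: [-0.0, 3.9, 5.5]
width: 0.127
gripper_force: 30.0
```

Emit:
{"api": "send_rows", "payload": {
  "moves": [
    [-1,[0,0,0],0.5],
    [-1,[0,0,0],1],
    [-1,[0,0,0],1],
    [-1,[0,0,0],1],
    [-1,[0,0,0],1],
    [-1,[0,0,0],1],
    [-1,[0,0,0],1],
    [-1,[0,0,0],1],
    [-1,[0,0,0],1],
    [-1,[0,0,0],1],
    [-1,[0,0,0],1],
    [-1,[0,0,0],1],
    [-1,[0,0,0],0.6],
    [-1,[0,0,0],0],
    [-1,[0,0,0],0]
  ]
}}

```text
time_s: 4.6
ee_pos: [493.9, 249.3, 189.7]
orientation: [0.715, 0.699, 0.002, 0.0]
contact_force: [4.1, 5.4, 1.4]
width: 0.128
gripper_force: 30.0
```

Run:
```python
from h import *
go(642,240.3,240,82); print(read_state()["contact_force"],read_state()["width"])
```

```text
t 4.6 at [493.9 249.3 189.7] yaw -1.2 units [-0.23  5.93 -2.  ] min rows 6  turn -12.10
[4.05373978 5.41962492 1.42885595] 0.12757205092613982
```

Emit:
{"api": "send_rows", "payload": {
  "moves": [
    [-0.3,[0,0,0],0],
    [-0.3,[0,0,0],0],
    [-0.1,[0,0,0],0],
    [-0.1,[0,0,-1],0],
    [-0.1,[0,0,-1],0],
    [-0.1,[-0.04,0.99,0],0],
    [-0.1,[-0.04,0.99,0],0],
    [-0.1,[-0.04,0.99,0],0],
    [-0.1,[-0.04,0.99,0],0],
    [-0.1,[-0.04,0.99,0],0],
    [-0.1,[-0.04,0.99,0],0],
    [-0.1,[0,0,0],-1],
    [-0.1,[0,0,0],-1],
    [-0.1,[0,0,0],-1],
    [-0.1,[0,0,0],-1],
    [-0.1,[0,0,0],-1],
    [-0.1,[0,0,0],-1],
    [-0.1,[0,0,0],-1]
  ]
}}

```text
time_s: 6.4
ee_pos: [640.8, 239.3, 238.6]
orientation: [0.365, 0.931, -0.0, -0.0]
contact_force: [-0.0, 0.8, 0.1]
width: 0.448
gripper_force: 0.0
```

Emit:
{"api": "send_rows", "payload": {
  "moves": [
    [-0.1,[0,0,0],-1],
    [-0.1,[0,0,0],-1],
    [-0.1,[0,0,0],-1],
    [-0.1,[0,0,0],-1],
    [-0.1,[0,0,0],-1],
    [-0.1,[0,0,0],0],
    [-0.1,[0,0,0],0]
  ]
}}

```text
time_s: 7.1
ee_pos: [640.9, 239.4, 238.8]
orientation: [0.078, 0.997, -0.0, -0.0]
contact_force: [-1.3, -1.1, 0.1]
width: 0.455
gripper_force: 0.0
```

Run:
```python
from h import *
go(642,240.3,189,82); print(read_state()["contact_force"],read_state()["width"])
```

```text
t 7.1 at [640.9 239.4 238.8] yaw 81.1 units [-0.04  0.04  1.99] min rows 2  turn -0.13
[-1.27993339 -1.07187445  0.09759682] 0.454783860962481
```

Emit:
{"api": "send_rows", "payload": {
  "moves": [
    [-0.1,[-0.04,0.04,0.5],0],
    [-0.1,[0,0,0.75],0],
    [-0.1,[0,0,0.72],0],
    [-0.1,[0,0,0],0],
    [-1,[0,0,0],0],
    [-1,[0,0,0],0],
    [-1,[0,0,0],0],
    [-1,[0,0,0],0],
    [-1,[0,0,0],0.5],
    [-1,[0,0,0],1],
    [-1,[0,0,0],1],
    [-1,[0,0,0],1],
    [-1,[0,0,0],1],
    [-1,[0,0,0],1]
  ]
}}

```text
time_s: 8.5
ee_pos: [643.0, 241.0, 190.6]
orientation: [0.397, 0.918, 0.001, 0.001]
contact_force: [3.9, 4.5, 1.1]
width: 0.129
gripper_force: 30.0
```

Emit:
{"api": "send_rows", "payload": {
  "moves": [
    [-1,[0,0,0],1],
    [-1,[0,0,0],1],
    [-1,[0,0,0],1],
    [-1,[0,0,0],1],
    [-1,[0,0,0],1],
    [-1,[0,0,0],1],
    [-1,[0,0,0],0.7],
    [-1,[0,0,0],0],
    [-1,[0,0,0],0]
  ]
}}

```text
time_s: 9.4
ee_pos: [643.3, 240.8, 190.6]
orientation: [0.723, 0.691, 0.001, 0.001]
contact_force: [4.5, 2.7, 0.7]
width: 0.126
gripper_force: 30.0
```

Run:
```python
from h import *
go(566,208.7,240,-3); print(read_state()["contact_force"],read_state()["width"])
```

```text
t 9.4 at [643.3 240.8 190.6] yaw -2.6 units [-1.42 -3.02 -1.99] min rows 4  turn 0.06
[4.50745259 2.7157708  0.73966619] 0.12636257393232628
```

Emit:
{"api": "send_rows", "payload": {
  "moves": [
    [-0.3,[0,0,0],0],
    [-0.3,[0,0,0],0],
    [0,[0,0,0],0],
    [0.1,[0,0,-1],0],
    [0.1,[0,0,-1],0],
    [0.1,[-0.355,-0.755,0],0],
    [0.1,[-0.355,-0.755,0],0],
    [0.1,[-0.355,-0.755,0],0],
    [0.1,[-0.355,-0.755,0],0],
    [0.1,[0,0,0],0]
  ]
}}

```text
time_s: 10.4
ee_pos: [563.1, 207.5, 240.0]
orientation: [0.723, 0.691, -0.001, -0.0]
contact_force: [-0.3, -0.9, -0.1]
width: 0.55
gripper_force: 0.0
```

Run:
```python
from h import *
go(566,208.7,189,-3); print(read_state()["contact_force"],read_state()["width"])
```

```text
t 10.4 at [563.1 207.5 240. ] yaw -2.6 units [0.05 0.12 2.04] min rows 3  turn 0.06
[-0.29442145 -0.89280976 -0.06026592] 0.5502415529052292
```

Emit:
{"api": "send_rows", "payload": {
  "moves": [
    [0.1,[0.05,0.1,0.5],0],
    [0.1,[0,0,0.75],0],
    [0.1,[0,0,0.72],0],
    [0.1,[0,0,0],0],
    [-1,[0,0,0],0],
    [-1,[0,0,0],0],
    [-1,[0,0,0],0],
    [-1,[0,0,0],0],
    [-1,[0,0,0],0]
  ]
}}

```text
time_s: 11.3
ee_pos: [568.1, 209.5, 191.1]
orientation: [0.723, 0.691, 0.001, 0.0]
contact_force: [-0.6, 0.9, 5.1]
width: 0.252
gripper_force: 30.0
```

Emit:
{"api": "send_rows", "payload": {
  "moves": [
    [-1,[0,0,-0.2],0],
    [-1,[0,0,-0.4],0],
    [-1,[0,0,-0.6],0],
    [-1,[0,0,-0.8],0],
    [-1,[0,0,-0.8],0],
    [-1,[0,0,-0.8],0],
    [-1,[0,0,-0.4],0],
    [-1,[0,0,0],0]
  ]
}}

```text
time_s: 12.1
ee_pos: [568.3, 209.5, 292.0]
orientation: [0.723, 0.691, 0.001, 0.001]
contact_force: [0.1, -0.1, -1.3]
width: 0.257
gripper_force: 30.0
```

Run:
```python
from h import *
s=read_state(); print(s["contact_force"],s["width"],s["gripper_force"]); go(430,-320,290,-1)
b,_=save("scene","s2"); cv2.imwrite("pics/s2c.png",cv2.resize(b[60:260,280:480],(600,600),interpolation=2)[:,:,::-1])
```

```text
[ 0.0847373  -0.09172871 -1.30258979] 0.2573832767707803 29.999768435955048
t 12.1 at [568.3 209.5 292. ] yaw -2.6 units [-21.41  -4.57   0.05] min rows 22  turn -0.23
```

View pics/s2c.png

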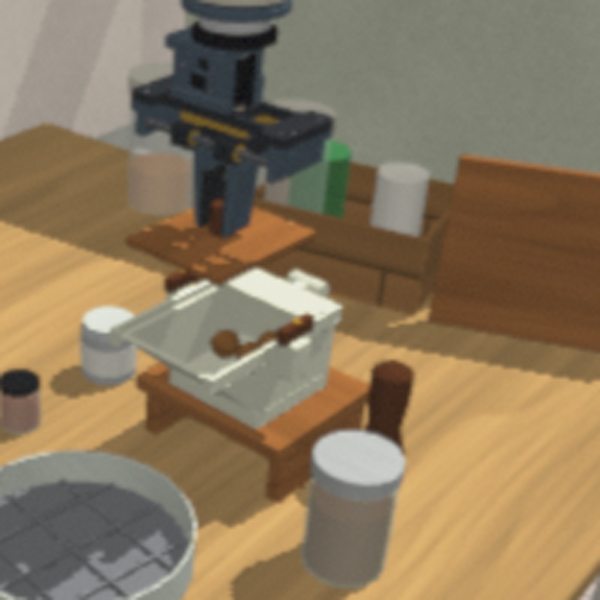

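Cover held level in the gripper (crop (220,235)), both buttons lie along the tub sides, and a walnut is visible at (225,343). Carrying it to the mat.

Emit:
{"api": "send_rows", "payload": {
  "moves": [
    [-1,[-0.4,-0.09,0],-0.2],
    [-1,[-0.7,-0.15,0],0],
    [-1,[-0.9,-0.2,0],0],
    [-1,[-0.9,-0.2,0],0],
    [-1,[-0.9,-0.2,0],0],
    [-1,[-0.9,-0.2,0],0],
    [-1,[-0.9,-0.2,0],0],
    [-1,[-0.9,-0.2,0],0],
    [-1,[-0.9,-0.2,0],0],
    [-1,[-0.9,-0.2,0],0],
    [-1,[-0.9,-0.2,0],0],
    [-1,[-0.9,-0.2,0],0],
    [-1,[-0.9,-0.2,0],0],
    [-1,[-0.9,-0.2,0],0],
    [-1,[-0.9,-0.2,0],0],
    [-1,[-0.9,-0.2,0],0],
    [-1,[-0.9,-0.2,0],0],
    [-1,[-0.9,-0.2,0],0],
    [-1,[-0.9,-0.2,0],0],
    [-1,[-0.9,-0.2,0],0]
  ]
}}

```text
time_s: 14.15
ee_pos: [461.0, -222.1, 289.7]
orientation: [0.715, 0.699, -0.0, -0.001]
contact_force: [0.2, -0.1, -0.2]
width: 0.256
gripper_force: 30.0
```

Run:
```python
from h import *
s=read_state(); print(s["contact_force"],s["width"],s["gripper_force"]); go(430.5,-320,120,-1)
b=np.load("top0.npz"); im,d=b["im"],b["d"]; P=pts("top",d); hsv=cv2.cvtColor(im,cv2.COLOR_RGB2HSV)
print(hsv[255,461],hsv[300,461],hsv[255,415])
K,e,M=cam("top")
m=((hsv[...,0]<hsv[300,461][0]-2)&(hsv[...,1]>150)).astype(np.uint8); m[:222]=0;m[290:]=0;m[:,:420]=0;m[:,505:]=0
m=cv2.morphologyEx(m,cv2.MORPH_OPEN,np.ones((3,3))); v,u=np.nonzero(m)
r=np.stack([(u-K[0,2])/K[0,0],(v-K[1,2])/K[1,1],np.ones(len(u))],1)@M.T; p=e+r*((4-e[2])/r[:,2:])
print(cv2.minAreaRect(p[:,:2].astype(np.float32)),p.mean(0))
```

```text
[ 0.2069584  -0.05422329 -0.17347092] 0.25577800319526145 30.000294148921967
t 14.2 at [ 461.  -222.1  289.7] yaw -1.3 units [-3.95 -1.13  6.79] min rows 7  turn -0.04
[ 13 142 149] [ 16 125 165] [ 16 125 165]
((0.0, 0.0), (0.0, 0.0), 0.0) [nan nan nan]<stdin>:9: RuntimeWarning: Mean of empty slice.
  ret = um.true_divide(
```

Run:
```python
from h import *
im=np.load("top0.npz")["im"]; K,e,M=cam("top")
g=cv2.medianBlur(im,5); hsv=cv2.cvtColor(g,cv2.COLOR_RGB2HSV)
m=((hsv[...,0]<=14)&(hsv[...,1]>115)).astype(np.uint8); m[:215]=0;m[295:]=0;m[:,:415]=0;m[:,510:]=0
n,l,st,_=cv2.connectedComponentsWithStats(m); i=1+st[1:,4].argmax(); print(st[i]); v,u=np.nonzero(l==i)
r=np.stack([(u-K[0,2])/K[0,0],(v-K[1,2])/K[1,1],np.ones(len(u))],1)@M.T; p=e+r*((4-e[2])/r[:,2:])
print(cv2.minAreaRect(p[:,:2].astype(np.float32)),p.mean(0))
```

```text
[ 425  228   70   56 3381]
((429.58233642578125, -315.48895263671875), (144.05751037597656, 174.5742950439453), 2.1180613040924072) [ 428.10655658 -316.27126929    4.        ]
```

Emit:
{"api": "send_rows", "payload": {
  "moves": [
    [-1,[-0.95,-0.28,0.5],0],
    [-1,[-0.95,-0.28,0.9],0],
    [-1,[-0.95,-0.28,1],0],
    [-1,[-0.7,-0.25,1],0],
    [-1,[-0.26,0,1],-0.4],
    [-1,[0,0,1],0],
    [-1,[0,0,1],0],
    [-1,[0,0,1],0],
    [-1,[0,0,1],0],
    [-1,[0,0,1],0],
    [-1,[0,0,0.8],0],
    [-1,[0,0,0],0]
  ]
}}

```text
time_s: 15.35
ee_pos: [430.9, -314.6, 33.0]
orientation: [0.698, 0.716, -0.0, -0.002]
contact_force: [-0.1, -0.5, -1.9]
width: 0.253
gripper_force: 30.0
```

Run:
```python
from h import *
s=read_state(); print(s["contact_force"],s["width"],s["gripper_force"]); go(430,-316.5,20,-3.5)
```

```text
[-0.0514586  -0.45396718 -1.91873351] 0.2534889725278753 29.999801516532898
t 15.3 at [ 430.9 -314.6   33. ] yaw 1.5 units [-0.08 -0.04  0.52] min rows 1  turn 0.73
```

Emit:
{"api": "send_rows", "payload": {
  "moves": [
    [-1,[-0.06,0,0.2],0],
    [-1,[0,0,0.15],0],
    [-1,[0,0,0.12],0],
    [-1,[0,0,0],0],
    [-1,[0,0,0],0]
  ]
}}

```text
time_s: 15.85
ee_pos: [433.3, -317.2, 24.0]
orientation: [0.697, 0.717, -0.0, 0.0]
contact_force: [1.5, -0.8, -0.3]
width: 0.251
gripper_force: 30.0
```

Emit:
{"api": "send_rows", "payload": {
  "moves": [
    [-1,[0,-0.06,0.1],0],
    [-1,[0,0,0.08],0],
    [-1,[0,0,0],0],
    [-1,[0,0,0],0]
  ]
}}

```text
time_s: 16.25
ee_pos: [431.6, -317.3, 19.7]
orientation: [0.697, 0.717, -0.0, 0.0]
contact_force: [-3.3, 1.1, 13.6]
width: 0.254
gripper_force: 30.0
```

Contact (13.6 N up). Release and rise, then look.

Emit:
{"api": "send_rows", "payload": {
  "moves": [
    [-1,[0,0,-0.06],0],
    [-0.2,[0,0,0],0],
    [0,[0,0,0],0],
    [0.2,[0,0,0],0],
    [0.2,[0,0,0],0],
    [0.2,[0,0,-0.6],0],
    [0.2,[0,0,-1],0],
    [0.2,[0,0,-1],0],
    [0.2,[0,0,-1],0],
    [0.2,[0,0,-1],0],
    [0.2,[0,0,-1],0],
    [0.2,[0,0,-1],0],
    [0.2,[0,0,-1],0],
    [0.2,[0,0,-1],0],
    [0.2,[0,0,-1],0]
  ]
}}

```text
time_s: 17.75
ee_pos: [431.5, -317.0, 261.7]
orientation: [0.697, 0.717, -0.0, -0.0]
contact_force: [0.3, 0.5, 0.4]
width: 0.599
gripper_force: 0.0
```

Run:
```python
from h import *
s=read_state(); print(s["contact_force"],s["width"]); go(574,340,260,-3)
save("scene","s3")
```

```text
[0.33905616 0.47318404 0.37536471] 0.5991080421844467
t 17.8 at [ 431.5 -317.   261.7] yaw 1.6 units [26.11  6.41  0.07] min rows 27  turn 0.66
```

View pics/s3.png

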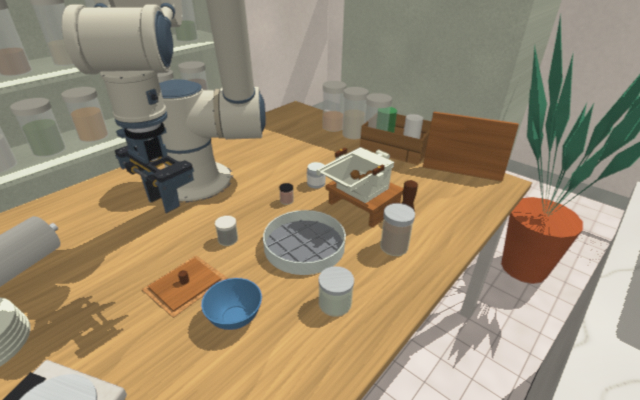

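Cover lies knob up (183,277) centred on the mat at its edges. Now refining the tub pose and lug from the top view while the arm is out of the way.

Run:
```python
from h import *
im,d=save("top","t3"); P=pts("top",d); P0=pts("top",np.load("top0.npz")["d"])
def reg(x0,x1,y0,y1,z0,z1,lab):
    m=(d>0)&(P[...,0]>x0)&(P[...,0]<x1)&(P[...,1]>y0)&(P[...,1]<y1)&(P[...,2]>z0)&(P[...,2]<z1); p=P[m]
    if len(p)<5: print(lab,len(p)); return
    r=cv2.minAreaRect(p[:,:2].astype(np.float32)); print(lab,len(p),np.round(r[0],1),np.round(r[1],1),round(r[2],1),p.mean(0).round(1),p[:,2].max().round(1))
reg(460,525,210,285,192,208,"bl"); reg(605,675,205,275,192,208,"br")
reg(535,610,355,390,160,190,"lug bar"); reg(480,650,280,345,176,188,"deck"); reg(440,700,120,345,176,188,"frame")
reg(340,520,-430,-220,8,20,"cover"); reg(340,520,-430,-220,28,60,"knob"); reg(520,720,-420,-220,58,72,"bowl")
cv2.imwrite("pics/t3c.png",cv2.resize(im[130:260,170:340],None,fx=4.5,fy=4.5,interpolation=2)[:,:,::-1])
```

```text
bl 121 [492.5 247.2] [48.6 12.3] 87.5 [492.  247.6 200.8] 205.6
br 125 [641.5 238.5] [49.7 12.1] 87.4 [640.8 237.5 200.8] 206.8
lug bar 166 [574.5 365.2] [43.9 20.1] 0.6 [572.9 363.7 174.4] 180.0
deck 1258 [570.8 312.7] [ 63.5 137.3] 88.9 [569.5 307.9 181.6] 187.9
frame 1772 [566.8 235.7] [217.5 176.2] 86.6 [568.2 276.9 181.3] 187.9
cover 2172 [ 425.2 -315.4] [134.  163.1] 0.1 [ 430.  -317.3   11.6] 19.7
knob 79 [ 430.  -317.6] [21.  21.4] 56.0 [ 429.5 -316.2   41.1] 47.5
bowl 355 [ 610.9 -299.4] [136.9 137.7] 50.3 [ 616.  -308.4   63. ] 69.5
```

View pics/t3c.png

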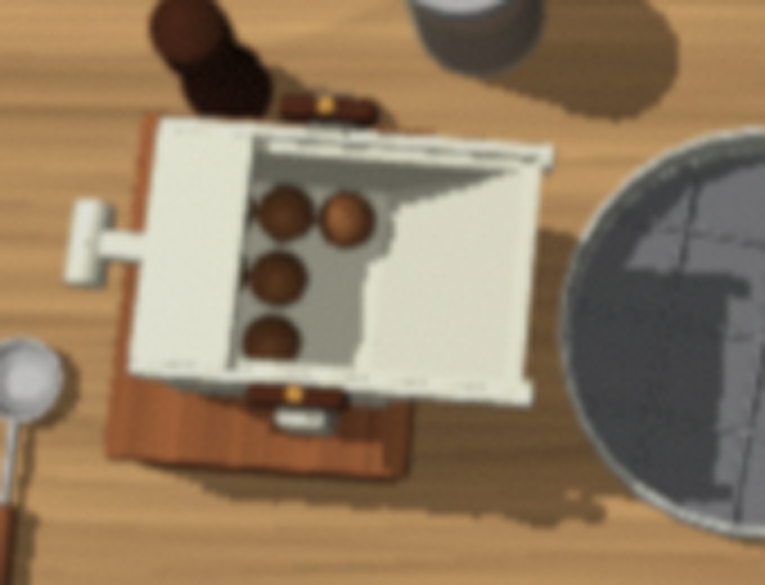

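Four walnuts are visible in the tub at crop (283,211), (347,219), (277,278) and (272,340), with more possibly under the deck. Lug bar is at (88,243) and both buttons are clear. Moving above the lug.

Emit:
{"api": "send_rows", "payload": {
  "moves": [
    [0.5,[0.97,0.234,0],0],
    [0.5,[0.97,0.234,0],0],
    [0.5,[0.97,0.234,0],0],
    [0.5,[0.97,0.234,0],0],
    [0.5,[0.97,0.234,0],0],
    [0.5,[0.97,0.234,0],0],
    [0.5,[0.97,0.234,0],0],
    [0.5,[0.97,0.234,0],0],
    [0.5,[0.97,0.234,0],0],
    [0.5,[0.97,0.234,0],0],
    [0.5,[0.97,0.234,0],0],
    [0.5,[0.97,0.234,0],0],
    [0.5,[0.97,0.234,0],0],
    [0.5,[0.97,0.234,0],0],
    [0.5,[0.97,0.234,0],0],
    [0.5,[0.97,0.234,0],0],
    [0.5,[0.97,0.234,0],0],
    [0.5,[0.97,0.234,0],0],
    [0.5,[0.97,0.234,0],0],
    [0.5,[0.97,0.234,0],0]
  ]
}}

```text
time_s: 19.85
ee_pos: [535.3, 171.8, 259.9]
orientation: [0.697, 0.717, -0.0, -0.0]
contact_force: [-0.6, -0.4, -0.1]
width: 0.754
gripper_force: 0.0
```

Emit:
{"api": "send_rows", "payload": {
  "moves": [
    [0.5,[0.97,0.234,0],0],
    [0.5,[0.97,0.234,0],0],
    [0.5,[0.97,0.234,0],0],
    [0.5,[0.97,0.234,0],0],
    [0.5,[0.97,0.234,0],0],
    [0.5,[0.97,0.234,0],0],
    [0.5,[0.97,0.234,0],0],
    [0.5,[0.97,0.234,0],0],
    [0.5,[0,0,0],0.66],
    [0.5,[0,0,0.5],0],
    [0.5,[0,0,0],0],
    [0.5,[0,0,0],0]
  ]
}}

```text
time_s: 21.05
ee_pos: [576.7, 365.3, 247.2]
orientation: [0.725, 0.689, -0.001, -0.0]
contact_force: [-0.0, -0.3, 0.9]
width: 0.749
gripper_force: 0.0
```

Run:
```python
from h import *
s=read_state(); print(s["contact_force"],s["width"],s["q"].round(2)); go(576,365.5,151,-3)
```

```text
[-0.03831748 -0.28657473  0.85490743] 0.7492305974340212 [ 0.48  0.55  1.14 -0.    1.45  0.53]
t 21.1 at [576.7 365.3 247.2] yaw -2.9 units [ 0.01 -0.02  3.85] min rows 4  turn 0.01
```

Emit:
{"api": "send_rows", "payload": {
  "moves": [
    [0.5,[0,0,0.6],0],
    [0.5,[0,0,0.8],0],
    [0.5,[0,0,0.8],0],
    [0.5,[0,0,0.8],0],
    [0.5,[0,0,0.5],0],
    [0.5,[0,0,0.35],0],
    [0.5,[0,0,0],0],
    [-1,[0,0,0],0],
    [-1,[0,0,0],0],
    [-1,[0,0,0],0],
    [-1,[0,0,0],0],
    [-1,[0,0,0],0]
  ]
}}

```text
time_s: 22.25
ee_pos: [577.1, 366.2, 152.6]
orientation: [0.725, 0.688, 0.0, -0.0]
contact_force: [-3.0, 0.8, 6.4]
width: 0.483
gripper_force: 30.0
```

Run:
```python
from h import *
s=read_state(); print(s["contact_force"],s["width"],s["gripper_force"]); go(576,365.5,151,-3)
# arc in tub plane: fwd = tool x (horizontal toward -tubx?), steps
r=np.hypot(152,88); a=np.arctan2(88,152)
prev=np.array([152,88.])
for t in list(range(4,57,4))+[57.5]:
    th=a+np.radians(t); c=r*np.array([np.cos(th),np.sin(th)]); dd=(c-prev)/25; prev=c; print(t,c.round(1),"row tubx %.3f up %.3f"%tuple(dd))
```

```text
[-2.98094556  0.77145317  6.37361971] 0.4832392246949644 30.001155138015747
t 22.2 at [577.1 366.2 152.6] yaw -3.0 units [-0.03 -0.04  0.06] min rows 1  turn -0.00
4 [145.5  98.4] row tubx -0.260 up 0.416
8 [138.3 108.3] row tubx -0.289 up 0.396
12 [130.4 117.7] row tubx -0.316 up 0.375
16 [121.9 126.5] row tubx -0.341 up 0.352
20 [112.7 134.7] row tubx -0.365 up 0.328
24 [103.1 142.2] row tubx -0.387 up 0.301
28 [ 92.9 149.1] row tubx -0.407 up 0.274
32 [ 82.3 155.2] row tubx -0.425 up 0.245
36 [ 71.2 160.5] row tubx -0.441 up 0.214
40 [ 59.9 165.1] row tubx -0.455 up 0.183
44 [ 48.2 168.9] row tubx -0.467 up 0.151
48 [ 36.3 171.8] row tubx -0.476 up 0.118
52 [ 24.2 174. ] row tubx -0.483 up 0.085
56 [ 12.  175.2] row tubx -0.488 up 0.051
57.5 [  7.5 175.5] row tubx -0.184 up 0.010
```

Gripped the lug end to end (44 mm). Rocking up along the arc, 2° per row, to about 40°.

Emit:
{"api": "send_rows", "payload": {
  "moves": [
    [-1,[-0.125,0,-0.21],0],
    [-1,[-0.135,0,-0.205],0],
    [-1,[-0.14,0,-0.2],0],
    [-1,[-0.15,0,-0.195],0],
    [-1,[-0.155,0,-0.19],0],
    [-1,[-0.16,0,-0.185],0],
    [-1,[-0.167,0,-0.18],0],
    [-1,[-0.174,0,-0.172],0],
    [-1,[-0.18,0,-0.167],0],
    [-1,[-0.185,0,-0.16],0]
  ]
}}

```text
time_s: 23.25
ee_pos: [574.7, 326.6, 198.7]
orientation: [0.725, 0.688, -0.0, -0.0]
contact_force: [-2.9, 4.1, -4.8]
width: 0.481
gripper_force: 30.0
```

Run:
```python
from h import *
s=read_state(); print(s["contact_force"],s["torque"],s["width"],s["gripper_force"]); go(577.1-.0523*39.3,366.2-39.3,152.6+46.7,-3)
```

```text
[-2.92116134  4.06256232 -4.78626601] [ 0.88552186  0.50394661 -0.25625026] 0.48106564310544236 29.99908536672592
t 23.2 at [574.7 326.6 198.7] yaw -3.0 units [ 0.01  0.01 -0.02] min rows 1  turn 0.00
```

Emit:
{"api": "send_rows", "payload": {
  "moves": [
    [-1,[-0.19,0,-0.155],0],
    [-1,[-0.197,0,-0.147],0],
    [-1,[-0.201,0,-0.14],0],
    [-1,[-0.206,0,-0.134],0],
    [-1,[-0.21,0,-0.126],0],
    [-1,[-0.215,0,-0.118],0],
    [-1,[-0.219,0,-0.111],0],
    [-1,[-0.222,0,-0.103],0],
    [-1,[-0.226,0,-0.096],0],
    [-1,[-0.229,0,-0.088],0],
    [-1,[0,0,0],0]
  ]
}}

```text
time_s: 24.35
ee_pos: [571.8, 273.3, 229.5]
orientation: [0.725, 0.688, -0.0, -0.0]
contact_force: [-5.0, 4.0, -0.7]
width: 0.482
gripper_force: 30.0
```

Run:
```python
from h import *
s=read_state(); print(s["contact_force"],s["torque"],s["width"],s["gripper_force"]); go(577.1-.0523*92.1,366.2-92.1,152.6+77.1,-3)
b,d=save("scene","s4"); P=pts("scene",d)
cv2.imwrite("pics/s4c.png",cv2.resize(b[90:270,260:440],(600,600),interpolation=2)[:,:,::-1])
```

```text
[-4.99163879  4.00249421 -0.66318804] [ 0.80937809  1.00731411 -0.19776865] 0.48194209141677474 29.99977469444275
t 24.4 at [571.8 273.3 229.5] yaw -3.0 units [ 0.03  0.02 -0.01] min rows 1  turn -0.00
```

View pics/s4c.png

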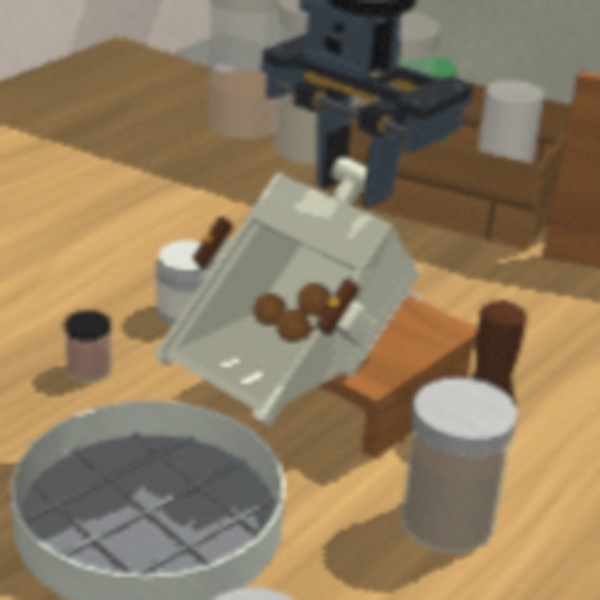

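The tub is rocking about its front edge with the lug held in the fingers (347,180), and the walnuts are still inside at (290,305). On to about 57°.

Emit:
{"api": "send_rows", "payload": {
  "moves": [
    [-1,[-0.232,0,-0.08],0],
    [-1,[-0.235,0,-0.071],0],
    [-1,[-0.237,0,-0.063],0],
    [-1,[-0.239,0,-0.055],0],
    [-1,[-0.12,0,-0.025],0],
    [-1,[-0.12,0,-0.023],0],
    [-1,[-0.12,0,-0.021],0],
    [-1,[-0.12,0,-0.019],0],
    [-1,[-0.12,0,-0.017],0],
    [-1,[-0.12,0,-0.015],0],
    [-1,[-0.12,0,-0.013],0],
    [-1,[-0.12,0,-0.011],0],
    [-1,[-0.12,0,-0.008],0],
    [-1,[0,0,0],0],
    [-1,[0,0,0],0],
    [-1,[0,0,0],0],
    [-1,[0,0,0],0],
    [-1,[0,0,0],0],
    [-1,[0,0,0],0],
    [-1,[0,0,0],0]
  ]
}}

```text
time_s: 26.4
ee_pos: [569.1, 223.3, 240.2]
orientation: [0.725, 0.688, -0.0, -0.0]
contact_force: [-6.2, 3.0, 4.9]
width: 0.481
gripper_force: 30.0
```

Run:
```python
from h import *
s=read_state(); print(s["contact_force"],s["torque"],s["width"],s["gripper_force"]); go(577.1-.0523*143,366.2-143,152.6+87.4,-3)
b,d=save("scene","s5"); t,_=save("top","t5")
cv2.imwrite("pics/s5c.png",np.hstack([cv2.resize(b[130:290,240:400],(400,400),interpolation=2),cv2.resize(t[120:260,270:410],(400,400),interpolation=2)])[:,:,::-1])
```

```text
[-6.22396346  2.98834766  4.90663152] [ 0.58211176  1.30807959 -0.10636454] 0.480807836569444 30.00072956085205
t 26.4 at [569.1 223.3 240.2] yaw -3.0 units [-0.    0.02  0.01] min rows 1  turn 0.00
```

View pics/s5c.png

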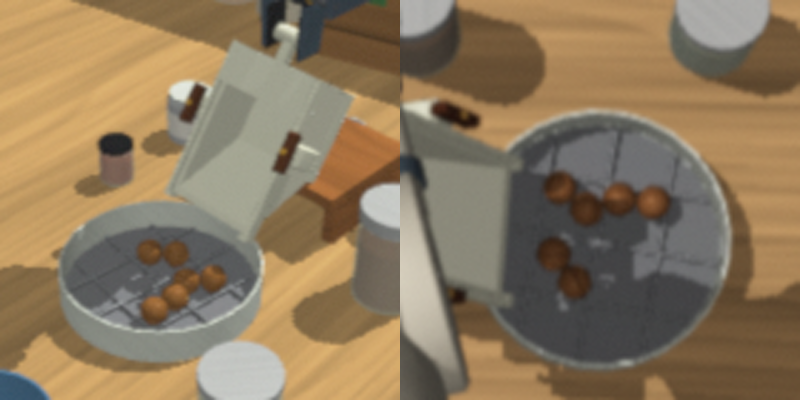

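Six walnuts lie in the tin in both halves, and the visible part of the tub is empty. I'll wait another second for stragglers, then rock it back by the reversed arc.

Emit:
{"api": "send_rows", "payload": {
  "moves": [
    [-1,[-0.03,0,0],0],
    [-1,[0,0,0],0],
    [-1,[0,0,0],0],
    [-1,[0,0,0],0],
    [-1,[0,0,0],0],
    [-1,[0,0,0],0],
    [-1,[0,0,0],0],
    [-1,[0,0,0],0],
    [-1,[0.15,0,0.01],0],
    [-1,[0.24,0,0.023],0],
    [-1,[0.24,0,0.031],0],
    [-1,[0.24,0,0.039],0],
    [-1,[0.24,0,0.048],0],
    [-1,[0.239,0,0.055],0],
    [-1,[0.237,0,0.063],0],
    [-1,[0.235,0,0.071],0],
    [-1,[0.232,0,0.08],0],
    [-1,[0.229,0,0.088],0],
    [-1,[0.226,0,0.096],0],
    [-1,[0.222,0,0.103],0]
  ]
}}

```text
time_s: 28.5
ee_pos: [572.7, 290.7, 221.4]
orientation: [0.725, 0.688, -0.001, -0.0]
contact_force: [-5.1, -1.3, -5.6]
width: 0.479
gripper_force: 30.0
```

Run:
```python
from h import *
s=read_state(); print(s["contact_force"],s["torque"],s["width"],s["gripper_force"])
p=s["ee_pos"]; e=np.array([577.1,366.2])+np.array([-.0523,-.9986])*152
c=np.array([(p[:2]-e)@[.0523,.9986],p[2]-152.6+88]); print(c,np.hypot(*c),np.degrees(np.arctan2(c[1],c[0]))-30.07)
```

```text
[-5.08564826 -1.26970675 -5.55825868] [-0.57921081  1.13469027 -0.33118806] 0.4791671523998106 29.999037981033325
[ 76.41377254 156.80453007] 174.43258091150162 33.94916220591889
```

Emit:
{"api": "send_rows", "payload": {
  "moves": [
    [-1,[0.219,0,0.111],0],
    [-1,[0.215,0,0.118],0],
    [-1,[0.21,0,0.126],0],
    [-1,[0.206,0,0.134],0],
    [-1,[0.201,0,0.14],0],
    [-1,[0.197,0,0.147],0],
    [-1,[0.19,0,0.155],0],
    [-1,[0.185,0,0.16],0],
    [-1,[0.18,0,0.167],0],
    [-1,[0.174,0,0.172],0],
    [-1,[0.167,0,0.18],0],
    [-1,[0.16,0,0.185],0],
    [-1,[0.155,0,0.19],0],
    [-1,[0.15,0,0.195],0],
    [-1,[0.07,0,0.1],0],
    [-1,[0.07,0,0.1],0],
    [-1,[0.067,0,0.1],0],
    [-1,[0.05,0,0.08],0],
    [-1,[0,0,0],0]
  ]
}}

```text
time_s: 30.4
ee_pos: [577.1, 362.8, 157.8]
orientation: [0.725, 0.688, 0.0, -0.0]
contact_force: [-0.0, 2.1, -4.8]
width: 0.479
gripper_force: 30.0
```

Run:
```python
from h import *
s=read_state(); print(s["contact_force"],s["torque"],s["width"],s["gripper_force"]); go(577.1,366.2,152.6)
```

```text
[-4.46358162e-03  2.14472743e+00 -4.75047099e+00] [-0.31197222  0.28851664 -0.22665307] 0.4794668953833398 29.99921143054962
t 30.4 at [577.1 362.8 157.8] yaw -3.0 units [ 0.13 -0.01  0.21] min rows 1
```

Emit:
{"api": "send_rows", "payload": {
  "moves": [
    [-1,[0.06,0,0.09],0],
    [-1,[0.05,0,0.08],0],
    [-1,[0.02,0,0.04],0],
    [-1,[0,0,0],0],
    [-1,[0,0,0],0]
  ]
}}

```text
time_s: 30.9
ee_pos: [577.3, 365.3, 154.3]
orientation: [0.725, 0.688, 0.0, 0.0]
contact_force: [-7.3, -7.4, 16.6]
width: 0.482
gripper_force: 30.0
```

Seated (16.6 N reaction). Release and rise, and clear the view.

Emit:
{"api": "send_rows", "payload": {
  "moves": [
    [-1,[0,0,-0.08],0],
    [0.2,[0,0,0],0],
    [0.5,[0,0,0],0],
    [0.5,[0,0,0],0],
    [0.5,[0,0,0],0],
    [0.5,[0,0,-0.5],0],
    [0.5,[0,0,-1],0],
    [0.5,[0,0,-1],0],
    [0.5,[0,0,-1],0],
    [0.5,[0,0,-1],0],
    [0.4,[-1,-1,0],0],
    [0.4,[-1,-1,0],0],
    [0.4,[-1,-1,0],0],
    [0.4,[-1,-1,0],0],
    [0.4,[-1,-1,0],0],
    [0.4,[-1,-1,0],0],
    [0.4,[-1,-1,0],0],
    [0.4,[-1,-1,0],0],
    [0.4,[-1,0,0],0],
    [0.4,[-1,0,0],0]
  ]
}}

```text
time_s: 32.9
ee_pos: [363.8, 125.8, 268.2]
orientation: [0.725, 0.689, 0.001, 0.001]
contact_force: [0.5, 0.5, -0.0]
width: 0.698
gripper_force: 0.0
```

Run:
```python
from h import *
s=read_state(); print(s["contact_force"],s["width"]); go()
im,d=save("top","t6"); P=pts("top",d)
def reg(x0,x1,y0,y1,z0,z1,lab):
    m=(d>0)&(P[...,0]>x0)&(P[...,0]<x1)&(P[...,1]>y0)&(P[...,1]<y1)&(P[...,2]>z0)&(P[...,2]<z1); p=P[m]
    if len(p)<5: print(lab,len(p)); return
    r=cv2.minAreaRect(p[:,:2].astype(np.float32)); print(lab,len(p),np.round(r[0],1),np.round(r[1],1),round(r[2],1),p.mean(0).round(1))
reg(460,525,210,285,192,208,"bl"); reg(605,675,205,275,192,208,"br"); reg(535,610,355,390,160,190,"lug bar"); reg(520,720,-420,-220,58,72,"bowl");reg(430,690,-130,140,40,52,"tin")
cv2.imwrite("pics/t6c.png",cv2.resize(im[130:260,190:400],(800,495),interpolation=2)[:,:,::-1])
```

```text
[ 0.52538935  0.49981342 -0.00980138] 0.698043980734179
t 32.9 at [363.8 125.8 268.2] yaw -2.9 units [0. 0. 0.] min rows 0 
bl 122 [493.  248.4] [49.5 12.3] 86.4 [492.3 248.  201.1]
br 124 [641.8 238.2] [49.5 12.6] 86.3 [641.3 238.1 200.5]
lug bar 166 [576.  364.9] [20.9 44.6] 85.7 [574.1 363.9 174.8]
bowl 358 [ 610. -300.] [136.6 138.7] 1.8 [ 615.3 -307.6   63. ]
tin 325 [563.8   0.8] [236.5 225.9] 56.5 [578.8  -9.4  43.6]
```

View pics/t6c.png

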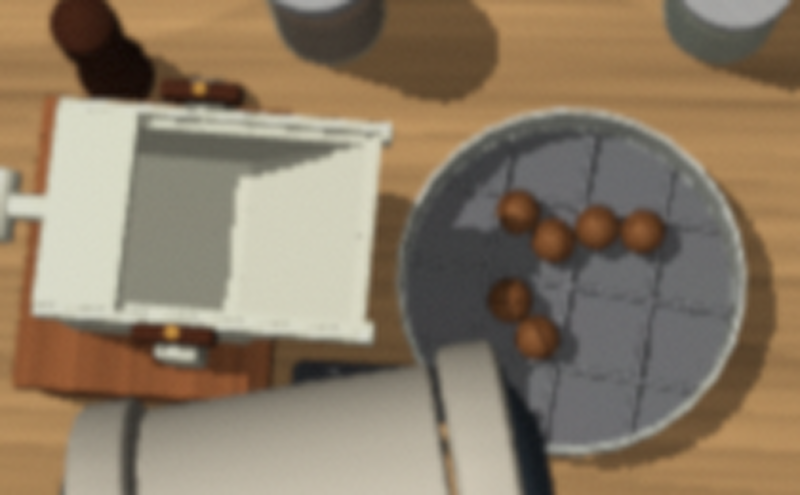

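The tub is back upright and unmoved, and no nut is visible in it. Six walnuts are in the tin at crop (519,211), (553,240), (597,227), (642,231), (510,299) and (537,338), so three go to the bowl. I'll start from the free end of the chain.

```bash
cat >> h.py <<'E'
def nuts(im,d,uv):
    P=pts("top",d); K,e,M=cam("top"); out=[]
    hsv=cv2.cvtColor(im,cv2.COLOR_RGB2HSV)
    for u,v in uv:
        # depth cloud near nut: fit sphere radius 16 with centre xy by least squares
        m=np.hypot(*(np.mgrid[:400,:640]-np.array([v,u])[:,None,None]))<5.2
        p=P[m&(d>0)&(P[...,2]>24)&(P[...,2]<60)]
        from scipy.optimize import least_squares
        r=np.array([(u-K[0,2])/K[0,0],(v-K[1,2])/K[1,1],1])@M.T; c0=e+r*((23-e[2])/r[2])
        s=least_squares(lambda c:np.linalg.norm(p-c,axis=1)-16,c0,loss="soft_l1").x
        print("pix",(round(u,1),round(v,1)),"ray",c0.round(1),"sphere",s.round(1),len(p))
E
python3 - <<'E'
from h import *
a=np.load("t6.npz")
nuts(a["im"],a["d"],[(190+u/3.81,130+v/3.81) for u,v in((519,211),(553,240),(597,227),(642,231),(510,299),(537,338))])
E
```

```text
pix (326.2, 185.4) ray [609.2  39.   23. ] sphere [608.3  40.7  22. ] 84
pix (335.1, 193.0) ray [588.6  15.   23. ] sphere [587.6  15.2  22.1] 86
pix (346.7, 189.6) ray [598.4 -15.8  23. ] sphere [598.3 -14.8  23. ] 85
pix (358.5, 190.6) ray [595.9 -47.4  23. ] sphere [596.6 -47.1  23.1] 84
pix (323.9, 208.5) ray [546.3  44.8  23. ] sphere [545.1  45.8  22. ] 84
pix (330.9, 218.7) ray [519.1  25.9  23. ] sphere [520.4  26.7  22.3] 84
```

Run:
```python
from h import *
go(598,-47.2,15,-3)
```

```text
t 33.0 at [363.7 123.3 268. ] yaw -3.0 units [-6.32  9.7  10.14] min rows 11  turn 0.01
```

Emit:
{"api": "send_rows", "payload": {
  "moves": [
    [0.3,[-0.632,0.97,0.5],0],
    [0.3,[-0.632,0.97,0.5],0],
    [0.3,[-0.632,0.97,0.5],0],
    [0.3,[-0.632,0.97,0.5],0],
    [0.3,[-0.632,0.97,0.5],0],
    [0.3,[-0.632,0.97,0.5],0],
    [0.3,[-0.632,0.97,0.5],0],
    [0.3,[-0.632,0.97,0.5],0],
    [0.3,[-0.632,0.97,0.5],0],
    [0.3,[-0.632,0.97,0.5],0],
    [0.3,[0,0,0.9],0],
    [0.3,[0,0,0.9],0],
    [0.3,[0,0,0.9],0],
    [0.3,[0,0,0.6],0],
    [0.3,[0,0,0],0],
    [0.3,[0,0,0],0]
  ]
}}

```text
time_s: 34.55
ee_pos: [598.8, -44.0, 60.4]
orientation: [0.725, 0.688, 0.0, 0.0]
contact_force: [-0.0, -0.3, 0.2]
width: 0.649
gripper_force: 0.0
```

Run:
```python
from h import *
go(598,-47.2,15,-3); print(read_state()["contact_force"],read_state()["width"])
```

```text
t 34.5 at [598.8 -44.   60.4] yaw -3.0 units [-0.13 -0.02  1.82] min rows 2  turn 0.00
[-0.02757144 -0.27599622  0.19353917] 0.6485122699118413
```

Emit:
{"api": "send_rows", "payload": {
  "moves": [
    [0.3,[-0.08,0,0.6],0],
    [0.3,[0,0,0.6],0],
    [0.3,[0,0,0.4],0],
    [0.3,[0,0,0.22],0],
    [0.3,[0,0,0],0],
    [-1,[0,0,0],0],
    [-1,[0,0,0],0],
    [-1,[0,0,0],0],
    [-1,[0,0,0],0],
    [-1,[0,0,0],0]
  ]
}}

```text
time_s: 35.55
ee_pos: [597.8, -45.9, 14.2]
orientation: [0.725, 0.688, -0.0, -0.0]
contact_force: [-3.0, 0.4, 3.8]
width: 0.33
gripper_force: 30.0
```

Emit:
{"api": "send_rows", "payload": {
  "moves": [
    [-1,[0,0,-0.3],0],
    [-1,[0,0,-0.6],0],
    [-1,[0,0,-0.9],0],
    [-1,[0,0,-1],0],
    [-1,[0,0,-1],0],
    [-1,[0,0,-1],0],
    [-1,[0,0,-0.6],0],
    [-1,[0,0,0],0]
  ]
}}

```text
time_s: 36.35
ee_pos: [599.6, -46.2, 151.7]
orientation: [0.725, 0.688, 0.001, 0.002]
contact_force: [0.6, 0.1, -0.1]
width: 0.337
gripper_force: 30.0
```

```bash
cat >> h.py <<'E'
def bowl(tag):
    im,d=save("top",tag); P=pts("top",d)
    m=(d>0)&(P[...,0]>500)&(P[...,0]<740)&(P[...,1]>-440)&(P[...,1]<-190)&(P[...,2]>58)&(P[...,2]<72)
    hsv=cv2.cvtColor(im,cv2.COLOR_RGB2HSV); m&=(abs(hsv[...,0].astype(int)-108)<15)&(hsv[...,1]>80)
    p=P[m][:,:2].astype(np.float32); c=cv2.minEnclosingCircle(p); print("bowl",len(p),np.round(c[0],1),round(c[1],1),np.round(cv2.minAreaRect(p)[0],1)); return im,d
E
python3 - <<'E'
from h import *
s=read_state(); print(s["width"],s["gripper_force"])
bowl("t7"); go(612,-300,75,-3)
E
```

```text
0.3366937003442254 30.000004470348358
bowl 206 [ 610.6 -299. ] 68.8 [ 613.  -301.2]
t 36.4 at [598.8 -46.1 150.2] yaw -3.0 units [-10.12   1.05   3.01] min rows 11  turn 0.00
```

Emit:
{"api": "send_rows", "payload": {
  "moves": [
    [-1,[-0.5,0.05,0],0],
    [-1,[-0.87,0.09,0],0],
    [-1,[-0.97,0.1,0],0],
    [-1,[-0.97,0.1,0],0],
    [-1,[-0.97,0.1,0],0],
    [-1,[-0.97,0.1,0],0],
    [-1,[-0.97,0.1,0],0],
    [-1,[-0.97,0.1,0],0],
    [-1,[-0.97,0.1,0],0],
    [-1,[-0.97,0.1,0.5],0],
    [-1,[-0.6,0.1,0.8],0],
    [-1,[-0.39,0.1,0.8],0],
    [-1,[0,0,0.9],0],
    [-1,[0,0,0.8],0],
    [-1,[0,0,0.5],0],
    [-1,[0,0,0],0],
    [-1,[0,0,0],0]
  ]
}}

```text
time_s: 38.1
ee_pos: [613.5, -300.1, 41.6]
orientation: [0.725, 0.688, -0.0, -0.0]
contact_force: [0.4, -0.2, 0.4]
width: 0.334
gripper_force: 30.0
```

Run:
```python
from h import *
s=read_state(); print(s["width"],s["gripper_force"],s["contact_force"])
bowl("t8"); go(612,-300,42,-3)
```

```text
0.3338751602847371 30.00002682209015 [ 0.43171392 -0.15144668  0.38245284]
bowl 0 [0. 0.] 0.0 [0. 0.]
t 38.1 at [ 613.8 -300.3   42.2] yaw -3.0 units [ 0.01 -0.07  0.01] min rows 1  turn 0.00
```

Emit:
{"api": "send_rows", "payload": {
  "moves": [
    [-0.15,[0,0,0],0],
    [0,[0,0,0],0],
    [0,[0,0,0],0],
    [0,[0,0,0],0],
    [0,[0,0,-0.6],0],
    [0.2,[0,0,-1],0],
    [0.2,[0,0,-1],0],
    [0.2,[0,0,-1],0],
    [0.2,[0,0,-1],0],
    [0.2,[0,0,0],0]
  ]
}}

```text
time_s: 39.15
ee_pos: [615.1, -301.1, 161.6]
orientation: [0.725, 0.688, 0.001, 0.003]
contact_force: [0.0, -0.8, -0.1]
width: 0.601
gripper_force: 0.0
```

Run:
```python
from h import *
im,d=save("top","t9"); s,_=save("scene","s9")
cv2.imwrite("pics/t9c.png",np.hstack([cv2.resize(im[150:260,285:395],(400,400),interpolation=2),cv2.resize(s[200:350,180:330],(400,400),interpolation=2)])[:,:,::-1])
nuts(im,d,[(326.2,185.4),(335.1,193.),(346.7,189.6),(323.9,208.5),(330.9,218.7)]); print(read_state()["width"])
```

```text
pix (326.2, 185.4) ray [609.1  39.1  23. ] sphere [608.8  39.3  22.1] 47
pix (335.1, 193.0) ray [588.6  15.2  23. ] sphere [588.6  15.2  23. ] 0
pix (346.7, 189.6) ray [598.3 -15.8  23. ] sphere [598.3 -15.8  23. ] 0
pix (323.9, 208.5) ray [546.2  44.7  23. ] sphere [546.2  44.7  23. ] 0
pix (330.9, 218.7) ray [519.1  26.   23. ] sphere [519.1  26.   23. ] 0
0.6039812004289569
```

View pics/t9c.png

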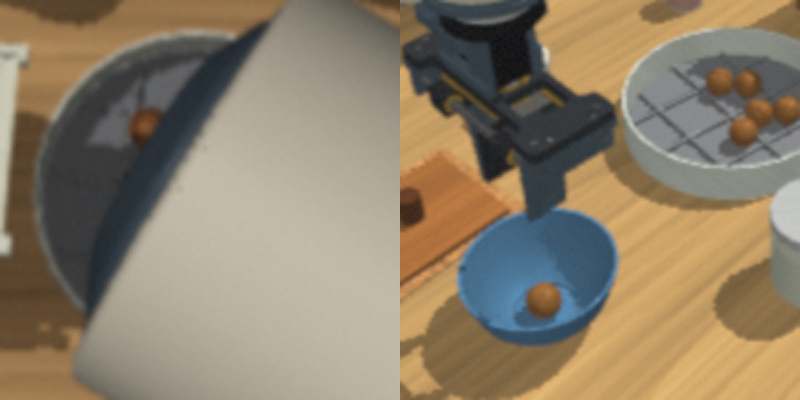

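Bowl holds one nut (crop (543,300)) and five remain in the tin. Checking C's position from the scene view relative to its neighbour.

```bash
cat >> h.py <<'E'
def snuts(tag,uv,off=(-4,0,0)):
    from scipy.optimize import least_squares
    d=np.load(tag+".npz")["d"]; P=pts("scene",d); o=[]
    for u,v in uv:
        m=np.hypot(*(np.mgrid[:400,:640]-np.array([v,u])[:,None,None]))<4.2
        p=P[m&(d>0)&(P[...,2]>14)]; c0=p.mean(0)-[0,0,8]
        c=least_squares(lambda c:np.linalg.norm(p-c,axis=1)-16,c0,loss="soft_l1").x; print((u,v),(c+off).round(1),len(p))
E
python3 - <<'E'
from h import *
snuts("s5",[(314.4,242),(325.2,240.8),(310.8,248),(301.6,253.6)])
snuts("s9",[(308.6,248.7),(315,242.4),(325.5,241.3)])
go(599,-16,50,-3)
E
```

```text
(314.4, 242) [588.2  17.1  23.2] 56
(325.2, 240.8) [609.1  42.5  23.6] 51
(310.8, 248) [597.4 -13.6  24.5] 56
(301.6, 253.6) [595.1 -45.2  23.8] 53
(308.6, 248.7) [595.5 -16.1  22.8] 54
(315, 242.4) [588.7  17.9  23.3] 55
(325.5, 241.3) [608.7  43.5  24.3] 56
t 39.2 at [ 613.6 -300.3  157.8] yaw -3.0 units [11.33 -1.18  4.3 ] min rows 12  turn 0.00
```

Emit:
{"api": "send_rows", "payload": {
  "moves": [
    [0.3,[0.94,-0.1,0],0],
    [0.3,[0.94,-0.1,0],0],
    [0.3,[0.94,-0.1,0],0],
    [0.3,[0.94,-0.1,0],0],
    [0.3,[0.94,-0.1,0],0],
    [0.3,[0.94,-0.1,0],0],
    [0.3,[0.94,-0.1,0],0],
    [0.3,[0.94,-0.1,0],0],
    [0.3,[0.93,-0.1,0],0],
    [0.3,[0.93,-0.1,0],0],
    [0.3,[0.93,-0.1,0.4],0],
    [0.3,[0.93,-0.13,0.8],0],
    [0.3,[0,0,0.9],0],
    [0.3,[0,0,0.9],0],
    [0.3,[0,0,0.9],0],
    [0.3,[0,0,0],0],
    [0.3,[0,0,0],0]
  ]
}}

```text
time_s: 40.95
ee_pos: [596.9, -17.9, 58.9]
orientation: [0.725, 0.688, -0.0, -0.001]
contact_force: [0.1, 0.0, 0.3]
width: 0.648
gripper_force: 0.0
```

Run:
```python
from h import *
go(597.5,-18,15,-3)
```

```text
t 41.0 at [596.9 -17.9  58.9] yaw -3.0 units [-0.    0.03  1.76] min rows 2  turn 0.00
```

Emit:
{"api": "send_rows", "payload": {
  "moves": [
    [0.3,[0,0,0.6],0],
    [0.3,[0,0,0.6],0],
    [0.3,[0,0,0.35],0],
    [0.3,[0,0,0.22],0],
    [0.3,[0,0,0],0],
    [-1,[0,0,0],0],
    [-1,[0,0,0],0],
    [-1,[0,0,0],0],
    [-1,[0,0,0],0],
    [-1,[0,0,-0.3],0],
    [-1,[0,0,-0.6],0],
    [-1,[0,0,-0.9],0],
    [-1,[0,0,-1],0],
    [-1,[0,0,-1],0],
    [-1,[0,0,-1],0],
    [-1,[0,0,-0.6],0],
    [-1,[0,0,0],0]
  ]
}}

```text
time_s: 42.65
ee_pos: [598.6, -18.0, 152.5]
orientation: [0.725, 0.688, 0.001, 0.002]
contact_force: [-0.7, -0.1, -1.1]
width: 0.33
gripper_force: 30.0
```

Run:
```python
from h import *
s=read_state(); print(s["width"],s["gripper_force"])
bowl("t10"); go(612,-300,60,-3)
```

```text
0.32956068928033355 29.999924898147583
bowl 202 [ 611.7 -299.3] 68.3 [ 613.  -300.1]
t 42.7 at [597.8 -17.9 150.9] yaw -3.0 units [-11.24   1.15   3.64] min rows 12  turn 0.00
```

Emit:
{"api": "send_rows", "payload": {
  "moves": [
    [-1,[-0.5,0.05,0],0],
    [-1,[-0.85,0.09,0],0],
    [-1,[-0.97,0.1,0],0],
    [-1,[-0.97,0.1,0],0],
    [-1,[-0.97,0.1,0],0],
    [-1,[-0.97,0.1,0],0],
    [-1,[-0.97,0.1,0],0],
    [-1,[-0.97,0.1,0],0],
    [-1,[-0.97,0.1,0],0],
    [-1,[-0.97,0.1,0],0],
    [-1,[-0.9,0.1,0],0],
    [-1,[-0.64,0.06,0.5],0],
    [-1,[0,0,0.9],0],
    [-1,[0,0,0.9],0],
    [-1,[0,0,0.8],0],
    [-1,[0,0,0.6],0],
    [-1,[0,0,0],0],
    [-1,[0,0,0],0]
  ]
}}

```text
time_s: 44.5
ee_pos: [611.0, -285.3, 57.3]
orientation: [0.725, 0.688, -0.0, -0.0]
contact_force: [0.5, 0.0, 0.1]
width: 0.331
gripper_force: 30.0
```

Emit:
{"api": "send_rows", "payload": {
  "moves": [
    [-0.15,[0,0,0],0],
    [0,[0,0,0],0],
    [0,[0,0,0],0],
    [0,[0,0,0],0],
    [0,[0,0,-0.6],0],
    [0.2,[0,0,-1],0],
    [0.2,[0,0,-1],0],
    [0.2,[0,0,-1],0],
    [0.2,[0,0,-0.4],0],
    [0.2,[0,0,0],0]
  ]
}}

```text
time_s: 45.5
ee_pos: [611.7, -285.6, 159.4]
orientation: [0.725, 0.688, 0.0, 0.002]
contact_force: [0.3, 1.0, -1.5]
width: 0.6
gripper_force: 0.0
```

Run:
```python
from h import *
s,d=save("scene","s11"); print(read_state()["width"]); go()
cv2.imwrite("pics/s11c.png",cv2.resize(s[200:350,180:360],(720,600),interpolation=2)[:,:,::-1])
snuts("s11",[(315,242.4),(325.5,241.3)])
```

```text
0.6009692257317393
t 45.5 at [ 611.  -285.3  157.8] yaw -3.0 units [0. 0. 0.] min rows 0 
(315, 242.4) [587.9  17.   24.1] 56
(325.5, 241.3) [608.7  42.6  23.1] 56
```

View pics/s11c.png

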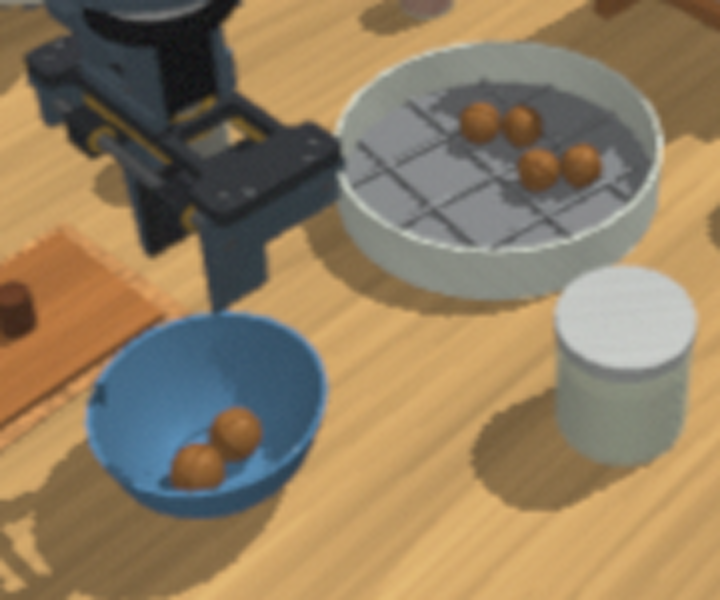

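Two nuts are in the bowl ((235,433), (198,467)) and four in the tin. The next easiest is the left one at (480,122), closing across its pair line at about -38°.

Run:
```python
from h import *
snuts("s11",[(300,230.5),(310.3,231.5)])
go(521,26.5,70,-38)
```

```text
(300, 230.5) [518.1  27.8  23.7] 56
(310.3, 231.5) [544.9  47.7  24.2] 55
t 45.5 at [ 611.  -285.3  157.8] yaw -3.0 units [12.27 -4.25  3.5 ] min rows 13  turn 5.09
```

Emit:
{"api": "send_rows", "payload": {
  "moves": [
    [0.1,[0.944,-0.327,0],0],
    [0.1,[0.944,-0.327,0],0],
    [0.1,[0.944,-0.327,0],0],
    [0.1,[0.944,-0.327,0],0],
    [0.1,[0.944,-0.327,0],0],
    [0.1,[0.944,-0.327,0],0],
    [0.1,[0.944,-0.327,0],0],
    [0.1,[0.944,-0.327,0],0],
    [0.1,[0.944,-0.327,0],0],
    [0.1,[0.944,-0.327,0],0],
    [0.1,[0.944,-0.327,0],0],
    [0.1,[0.944,-0.327,0],0],
    [0.1,[0.944,-0.327,0],0],
    [0.1,[0,0,0.7],1],
    [0.1,[0,0,0.7],1],
    [0.1,[0,0,0.7],1],
    [0.1,[0,0,0.7],1],
    [0.1,[0,0,0.7],1.0],
    [0.1,[0,0,0],0.1],
    [0.1,[0,0,0],0]
  ]
}}

```text
time_s: 47.55
ee_pos: [520.1, 26.8, 69.3]
orientation: [0.898, 0.439, -0.001, -0.0]
contact_force: [-0.3, -0.5, 0.8]
width: 0.55
gripper_force: 0.0
```

Run:
```python
from h import *
go(520.5,26.8,15,-38); print(read_state()["width"])
```

```text
t 47.5 at [520.1  26.8  69.3] yaw -37.9 units [0.01 0.01 2.17] min rows 3  turn 0.02
0.5501708035451447
```

Emit:
{"api": "send_rows", "payload": {
  "moves": [
    [0.1,[0,0,0.7],0],
    [0.1,[0,0,0.6],0],
    [0.1,[0,0,0.5],0],
    [0.1,[0,0,0.35],0],
    [0.1,[0,0,0],0],
    [-1,[0,0,0],0],
    [-1,[0,0,0],0],
    [-1,[0,0,0],0],
    [-1,[0,0,0],0],
    [-1,[0,0,-0.3],0],
    [-1,[0,0,-0.6],0],
    [-1,[0,0,-0.9],0],
    [-1,[0,0,-1],0],
    [-1,[0,0,-1],0],
    [-1,[0,0,-1],0],
    [-1,[0,0,-0.6],0],
    [-1,[0,0,0],0]
  ]
}}

```text
time_s: 49.25
ee_pos: [521.9, 26.7, 153.5]
orientation: [0.899, 0.438, 0.002, 0.001]
contact_force: [0.5, 0.8, -0.4]
width: 0.334
gripper_force: 30.0
```

Run:
```python
from h import *
s=read_state(); print(s["width"],s["gripper_force"])
bowl("t12"); go(622,-312,60,-3)
```

```text
0.3336384865136611 29.999966025352478
bowl 224 [ 610.8 -299.7] 68.0 [ 611.2 -300.3]
t 49.3 at [521.2  26.7 152.2] yaw -38.1 units [-8.19 11.52  3.7 ] min rows 12  turn -5.10
```

Emit:
{"api": "send_rows", "payload": {
  "moves": [
    [-1,[-0.35,0.46,0],0],
    [-1,[-0.67,0.91,0],0],
    [-1,[-0.67,0.91,0],0],
    [-1,[-0.67,0.91,0],0],
    [-1,[-0.67,0.91,0],0],
    [-1,[-0.67,0.91,0],0],
    [-1,[-0.67,0.91,0],0],
    [-1,[-0.67,0.91,0],0],
    [-1,[-0.67,0.91,0],0],
    [-1,[-0.67,0.91,0],0],
    [-1,[-0.67,0.91,0],0],
    [-1,[-0.67,0.91,0],0],
    [-1,[-0.32,0.45,0],0],
    [-1,[0,0,0.7],0],
    [-1,[0,0,0.9],0],
    [-1,[0,0,0.9],0],
    [-1,[0,0,0.8],0],
    [-1,[0,0,0.3],0],
    [-1,[0,0,0],0]
  ]
}}

```text
time_s: 51.2
ee_pos: [610.9, -299.4, 59.7]
orientation: [0.899, 0.438, -0.001, -0.001]
contact_force: [0.7, -1.0, 0.5]
width: 0.334
gripper_force: 30.0
```

Run:
```python
from h import *
s,d=save("scene","s13"); st=read_state(); print(st["width"],st["gripper_force"],st["contact_force"]); go(612,-300,60)
P=pts("scene",d); m=(d>0)&(abs(P[...,0]-617)<95)&(abs(P[...,1]+300)<95)&(P[...,2]>58)&(P[...,2]<72)
hsv=cv2.cvtColor(s,cv2.COLOR_RGB2HSV); m&=(abs(hsv[...,0].astype(int)-108)<12)&(hsv[...,1]>120)
p=P[m][:,:2].astype(np.float32); print("bowl",len(p),cv2.minEnclosingCircle(p))
```

```text
0.3301421982728746 29.999980330467224 [ 0.4155657  -0.01297406 -0.23729579]
t 51.2 at [ 611.6 -299.8   60.9] yaw -38.1 units [0.   0.02 0.04] min rows 1 
bowl 94 ((617.055419921875, -298.6520690917969), 67.87977600097656)
```

Bowl is still in place (scene bias about +5 in x). Release, rise and clear away for a final check.

Emit:
{"api": "send_rows", "payload": {
  "moves": [
    [-0.15,[0,0,0],0],
    [-0.05,[0,0,0],0],
    [-0.05,[0,0,0],0],
    [-0.05,[0,0,0],0],
    [-0.05,[0,0,-0.6],0],
    [0,[0,0,-1],0],
    [0,[0,0,-1],0],
    [0,[0,0,-1],0],
    [0,[0,0,-1],0],
    [0,[0,0,-1],0],
    [0,[-0.5,-1,0],0],
    [0,[-0.5,-1,0],0],
    [0,[-0.5,-1,0],0],
    [0,[-0.5,-1,0],0],
    [0,[-0.5,-1,0],0],
    [0,[-0.5,-1,0],0],
    [0,[-0.5,-1,0],0],
    [0,[-0.5,-1,0],0],
    [0,[0,0,0],0],
    [0,[0,0,0],0]
  ]
}}

```text
time_s: 53.25
ee_pos: [392.9, -255.6, 202.2]
orientation: [0.899, 0.438, 0.0, 0.001]
contact_force: [0.2, -0.2, 0.3]
width: 0.503
gripper_force: 0.0
```

Run:
```python
from h import *
s,_=save("scene","s14"); t,_=save("top","t14"); go()
cv2.imwrite("pics/f1.png",np.vstack([cv2.resize(t[110:300,170:500],(640,368),interpolation=2)[:,:],cv2.resize(s[190:350,130:578],(640,229),interpolation=2)])[:,:,::-1])
```

```text
t 53.4 at [ 393.6 -255.8  201.7] yaw -38.1 units [0. 0. 0.] min rows 0
```

View pics/f1.png

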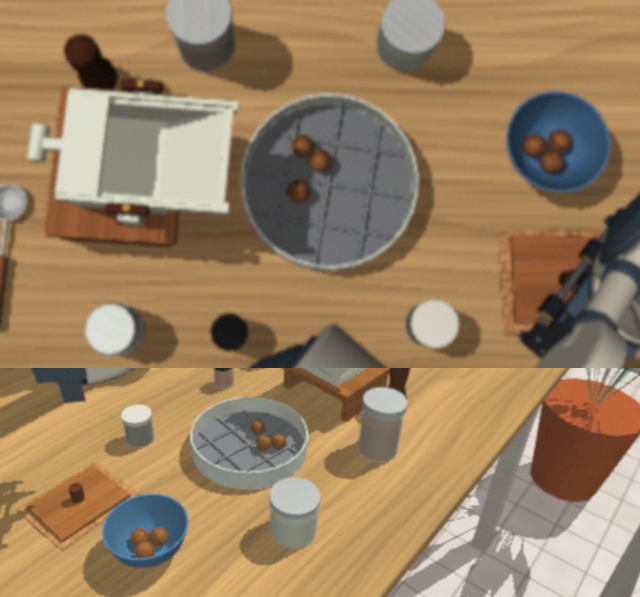

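Three walnuts are in the tin (302,146), (319,160), (298,190) and three in the bowl. The tub is upright and empty, the cover is on the mat, and the other things are in place. Handing in.

```bash
python3 -c "
from h import *
print(sign_off())"
```

```text
the job is handed in; nothing more can be done
None
```

The job is handed in after about 53 s of the 200 s allowed: both turn buttons are clear, the cover lies knob up on the middle of the mat, and the tub is emptied and back upright on its stand. The last picture showed six walnuts in all, three left in the tin and three in the bowl; the space under the tub's rear deck could not be seen from either camera.

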